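Pin a flooring sample pack together on the binding bench

TASK

Bind the flooring samples: first wind the binding bench's handwheel anticlockwise by its knob, a full turn back to its stop, to open the jaw, and lay every sample strip flat in the bed, one on top of another; then wind the wheel clockwise right up to its other stop, so that the jaw pushes the pack under the two pins. Drive both pins fully home with blows of the mallet, never pushing them or their posts with the gripper, and lay the mallet back on its rubber pad; leave the wheel wound up and the mug and the jar where they are.

Things in the scene. Friction and masses are not known exactly. Their poses are not given: they have to be found in the camera images.
- bench: grey binding bench, fixed; base plate 215 by 310 mm (bench x -130..85, y -205..105 mm), its top 16 mm above the desk is the bed's floor. Origin on the desk under the middle of the bed; x points away from the robot (yaw within 0.15 rad), y left, z up. The bed is open above, between end walls with inner faces at y = +-94 mm, 54 mm above the desk; posts stand at its back
- bed_lay (a point): point on the bed's floor at bench (-20, 0, 16) mm: where the middle of a strip is laid, its length along bench y. Free space there is bench x -50..12 mm from jaw to post arms, less what the jaw has moved. Fully wound, the jaw has pushed the strips to x about 27 mm, against the posts and under the pins
- jaw_face (a point): middle between the faces of the two prongs of the U-shaped aluminium jaw at the front of the bed (bench x = -50 mm at wheel 0, moving to +x 7.8 mm per rad of wheel); prongs at y 27..53 and -27..-53 mm, 53 mm above the desk, free space between them
- strip_1: pale flat wooden flooring-sample strip, 44 mm (own x) by 180 mm (own y) by 8 mm thick (z), 90 g, with two ready-made 13 mm holes on its centre line 70 mm either side of the middle; it lies flat; origin at the centre of its underside. Strips 1 to 3 lie on the desk; one or two of 4, 5, 6 lie on top of 1, 2, 3.
- strip_2: pale flat wooden flooring-sample strip, 44 mm (own x) by 180 mm (own y) by 8 mm thick (z), 90 g, with two ready-made 13 mm holes on its centre line 70 mm either side of the middle; it lies flat; origin at the centre of its underside. Strips 1 to 3 lie on the desk; one or two of 4, 5, 6 lie on top of 1, 2, 3.
- strip_3: pale flat wooden flooring-sample strip, 44 mm (own x) by 180 mm (own y) by 8 mm thick (z), 90 g, with two ready-made 13 mm holes on its centre line 70 mm either side of the middle; it lies flat; origin at the centre of its underside. Strips 1 to 3 lie on the desk; one or two of 4, 5, 6 lie on top of 1, 2, 3.
- strip_4: pale flat wooden flooring-sample strip, 44 mm (own x) by 180 mm (own y) by 8 mm thick (z), 90 g, with two ready-made 13 mm holes on its centre line 70 mm either side of the middle; it lies flat; origin at the centre of its underside. Strips 1 to 3 lie on the desk; one or two of 4, 5, 6 lie on top of 1, 2, 3.
- strip_5: pale flat wooden flooring-sample strip, 44 mm (own x) by 180 mm (own y) by 8 mm thick (z), 90 g, with two ready-made 13 mm holes on its centre line 70 mm either side of the middle; it lies flat; origin at the centre of its underside. Strips 1 to 3 lie on the desk; one or two of 4, 5, 6 lie on top of 1, 2, 3.
- strip_6: pale flat wooden flooring-sample strip, 44 mm (own x) by 180 mm (own y) by 8 mm thick (z), 90 g, with two ready-made 13 mm holes on its centre line 70 mm either side of the middle; it lies flat; origin at the centre of its underside. Strips 1 to 3 lie on the desk; one or two of 4, 5, 6 lie on top of 1, 2, 3.
- wheel (a joint): angle of the horizontal aluminium handwheel at the right end of the bench, rad; it grows clockwise seen from above, 0 (stop, jaw open) to 7.0 (stop, jaw closed); starts at 6.6 to 7.0; stays where it is left; about 0.1 N m turns it; at 0 its knob is on the front (-x) side of the axis
- wheel_axis (a point): on the wheel's vertical axis, at the height of the middle of the knob's grip (87 mm above the desk); the wheel is 106 mm in diameter, its top 60 mm above the desk
- wheel_knob (a point): middle of the black upright crank knob (21 mm diameter, 40 mm high, from 63 to 103 mm above the desk), 42 mm from the wheel's axis; it spins freely on its own axle
- pin_left (a joint): how far the left pin (+y end of the bed) is down, m: 0 = standing up, 0.034 = fully home on its stop. About 6 to 9 N drives it down against a light spring and a friction catch; it stays where it is left. It starts 0 to 4 mm down
- pin_right (a joint): how far the right pin (-y end of the bed) is down, m: 0 = standing up, 0.034 = fully home on its stop. About 6 to 9 N drives it down against a light spring and a friction catch; it stays where it is left. It starts 0 to 4 mm down
- pin_left_top (a point): centre of the top face of the left pin's mushroom head (26 mm diameter, 8 mm high); 118 to 114 mm above the desk at the start and 84 mm when fully home; it moves with the pin
- pin_right_top (a point): centre of the top face of the right pin's mushroom head (26 mm diameter, 8 mm high); 118 to 114 mm above the desk at the start and 84 mm when fully home; it moves with the pin
- post_left: steel post with a short arm reaching forward over the bed, carrying the left pin; 30 mm wide (along bench y), its arm covers bench x from 12 mm back, with its underside 59 mm and its top 73 mm above the desk; its face at bench x = 50 mm is the back stop of the bed. Origin at bench (28, 70, 16) mm, right below the pin; axes as the bench
- post_right: steel post with a short arm reaching forward over the bed, carrying the right pin; 30 mm wide (along bench y), its arm covers bench x from 12 mm back, with its underside 59 mm and its top 73 mm above the desk; its face at bench x = 50 mm is the back stop of the bed. Origin at bench (28, -70, 16) mm, right below the pin; axes as the bench
- mallet: wooden mallet, 220 g: a square block head 56 by 56 mm and 70 mm long (along its x) with a 22 mm square handle, 110 mm long, coming straight out of the middle of the head's end towards its -x. It lies on its head, handle level, 28 mm up. Any long side face may strike. Origin at the middle of the head
- mallet_handle (a point): point on the handle's centre line, 65 mm from the middle of the head (30 mm behind the head's end face): a good place to grip it, near the head
- pad: fixed dark rubber pad, 220 mm (x) by 120 mm (y) by 4 mm, to the right of the bench; the mallet starts lying on it. Origin at the centre of its underside on the desk
- mug: white mug, 80 mm across, 92 mm high, bystander; origin at the centre of its underside
- jar: white-capped grey jar, 51 mm across, 97 mm high, bystander; origin at the centre of its underside

How it is judged:
By the outcome, as a careful person would: the job done as asked, in the order asked, and still so for the second after the job is handed in, with the robot touching nothing.
Of strip_4, strip_5, strip_6 only 1 to 2 are there at a start; the rules pass over those that are not, and their reading is None.
At some moment in a run one of mallet may be knocked a few centimetres aside while the robot is not near it.
Once in a run the grip may slacken for a moment while it holds something.
It also fails if it takes over 210 s, if anything falls off the work surface, if the arm or the gripper's body presses on something with over 40 N, if the wrist force passes 120 N, or if a joint passes its speed limit or range.

ROBOT

A 7-joint arm with a two-finger parallel gripper is mounted at the origin on a cart in front of the work surface, level with it; the furniture and walls round the work are solid. World frame = base frame: x ahead of the robot, y to its left, z up, the work surface at z = 0. Lengths are in m, angles in rad, forces in N, time in s.
With the tool pointing down it reaches from about 0.4 to 0.875 m from the base axis. Payload 19.3 kg.
Tool frame: the origin (TCP) lies on the centre line of the jaws, within the pads' length; the fingertips stand 14 mm ahead of it and the grasp point (between the pads) lies 5 mm behind it (bot.tip_extent is the distance from the TCP to the fingertips, in m); z points along the fingers, y is the line along which they close (so a half turn about z gives the same grasp; the last joint's range is limited). The gripper opens to 85 mm and grips with 20 to 120 N. Pads are 22 mm wide; open, the fingers measure 114 mm over their backs; the gripper's body (76 mm by 85 mm) begins 54 mm behind the grasp point. The pads swing forward as they close: fully open they stand 13 mm farther back than shut.
Start: joints at [1.109, 0.521, -0.036, 1.599, 0.021, 1.021, -0.113], TCP at [0.239, -0.578, 0.245] pointing down, gripper open.
Joint ranges: [-2.91, 2.91], [-0.3, 2.13], [-1.5, 1.42], [0.17, 2.43], [-1.26, 4.41], [0.16, 1.93], [-2.52, 2.52]. Speed limits (rad/s): [1.89, 1.89, 2.39, 2.39, 3.01, 3.01, 3.01].

INTERFACE

Orientations are given as [roll, pitch, yaw] about the fixed x, y, z axes, in that order (R = Rz(yaw) Ry(pitch) Rx(roll)).
In Python, from workcell import monitor, grab_frame, camera_model, bot gives the robot as it stands.
- The arm moves only by the tool move_arm, never from a script. Its argument "moves" is a list of rows, each a list of 4 numbers: the shift along the world's x, y, z in mm, then the turn about the world's z in rad. A call has 1 to 12 rows; each row is the pose to reach, as a shift and turn from the pose commanded when the call began; what a row does not reach only later rows make up. A row lasts 1/8 s, in which the tool goes at most 62.5 mm and 10.7 degrees, less where a joint would pass 70% of its speed; a pose out of reach is approached as far as the arm can. A call with a gripper value outside its range is refused whole. "gripper" is the opening, from 0 (shut) to 1 (fully open), set as the call begins (left out, the last holds). The fingers move at their own pace and stop on an object; "newtons" is the grip in N (left out, the last holds). Time passes only in rows, so rows that repeat a pose let the fingers close. It gives the time, the measured TCP pose, the force, the opening and the grip force at its end, in the units of the state.
- monitor.observe(): the state, without advancing time (a new reading comes with each control period).
- grab_frame(name): name is "side" or "top"; returns the picture (400x640x3 uint8, blue, green, red); there is no depth.
- camera_model(name): a dict with "vfov" (degrees; the focal length in pixels is half the picture's height over the tangent of half this angle, whatever the lens; pixels are square), "cx", "cy" (the principal point, pixels), "R" (3x3) and "t" (3): a world point X has camera coordinates R X + t. Camera axes: x right, y down, z forward; pixel columns grow to the right and rows downward; lengths in m; the calibration is good to about 2 mm. A picture is of the moment at which its call begins. camera_model takes no time and is no camera call.
- bot.job_done(): hands the job in; it is judged then, once.
The state is a dict: "clock": time; "qpos": joint angles; "qd": joint speeds; "joint_efforts": joint torques, N m; "position": TCP position; "tool_rot": TCP orientation; "force": force on the tool from outside, world axes, zero at the start; "moment": the same for the moment, N m; "grip_width": finger opening in m; "finger_force": force on a finger pad.
Only numpy, scipy, OpenCV 4.12 (cv2) and the standard library are available. Lean on these libraries where they do the work, as an engineer would, in place of code of your own. Each camera call takes 0.05 s, during which the arm holds its last target. There are 200 camera calls.

## Working session

There is one attempt and no reset: what is moved stays moved. The work goes in short steps, Python scripts to look and compute and a tool call to move; the robot and the scene stay as the last step left them, time stands still between calls to the robot, and variables do not carry over. Pictures are saved under pics/ and viewed, at most 14 in all, crops included, and the job is handed in when it is done.

Besides the shell and the picture viewer there is one more tool, called after "Emit:" by a JSON object that holds its "op" and its "data", one argument or row to a line. move_arm: Moves the arm, as the interface text tells. Its arguments: {"type":"object","properties":{"moves":{"type":"array","items":{"type":"array","items":{"type":"number"}}},"gripper":{"type":"number"},"newtons":{"type":"number"}},"required":["moves"]}

```bash
mkdir -p pics; ls
cat > h.py <<'E'
import numpy as np, cv2
from workcell import monitor, grab_frame, camera_model, bot
def pix(name,X):
    c=camera_model(name);f=200/np.tan(np.radians(c["vfov"])/2)
    p=np.array(c["R"])@np.array(X)+np.array(c["t"]);return c["cx"]+f*p[0]/p[2],c["cy"]+f*p[1]/p[2]
def ray(name,u,v,z):
    c=camera_model(name);f=200/np.tan(np.radians(c["vfov"])/2);R=np.array(c["R"]);t=np.array(c["t"])
    d=R.T@np.array([(u-c["cx"])/f,(v-c["cy"])/f,1]);o=-R.T@t
    return o+d*(z-o[2])/d[2]
def snap(name,out,crop=None,k=1):
    im=grab_frame(name)
    if crop: x0,y0,x1,y1=crop; im=im[y0:y1,x0:x1]
    cv2.imwrite("pics/"+out,cv2.resize(im,None,fx=k,fy=k,interpolation=cv2.INTER_CUBIC))
E
python3 - <<'E'
from h import *
for n in("top","side"):
    snap(n,n+"0.png",None,1.25);c=camera_model(n);print(c, -np.array(c["R"]).T@np.array(c["t"]))
print(monitor.observe())
E
```

```text
pics
{'vfov': 56.55376555953035, 'cx': 321.68882852923844, 'cy': 199.32082213682344, 'R': array([[ 0.01645842, -0.99985135, -0.00513876],
       [-0.99447212, -0.01583639, -0.10379985],
       [ 0.10370304,  0.00681873, -0.99458493]]), 't': array([0.03163986, 0.61085705, 1.24831151])} [0.47750586 0.03279703 1.30512127]
{'vfov': 57.44817960406238, 'cx': 323.8519452307818, 'cy': 199.33820472080328, 'R': array([[-0.98037925, -0.19698373,  0.00734444],
       [-0.07647575,  0.34574767, -0.93520586],
       [ 0.18168102, -0.91741809, -0.35402832]]), 't': array([0.59931855, 0.11975819, 0.97758008])} [0.41911033 0.97349954 0.45368793]
{'clock': 0.1, 'qpos': array([ 1.10880739,  0.52196411, -0.03633781,  1.5998922 ,  0.02121347,
        1.02112905, -0.11282   ]), 'qd': array([-0.00124326, -0.00218947, -0.00074805, -0.00153228, -0.00092747,
        0.0008801 , -0.00067017]), 'joint_efforts': array([ 3.13600918e-03, -9.28501010e+01,  1.98396184e+00, -3.70538521e+01,
        1.80219108e-02,  5.32332924e-03,  6.71955854e-05]), 'position': array([ 0.23852224, -0.57740525,  0.24479819]), 'tool_rot': array([-3.14058826e+00,  7.62700963e-05,  3.91772978e-01]), 'force': array([-0.03806978,  1.32200791,  0.21289848]), 'moment': array([ 0.02136508, -0.00384232, -0.00942248]), 'finger_force': 0.0, 'grip_width': 0.08538663061401787}
```

View pics/top0.png

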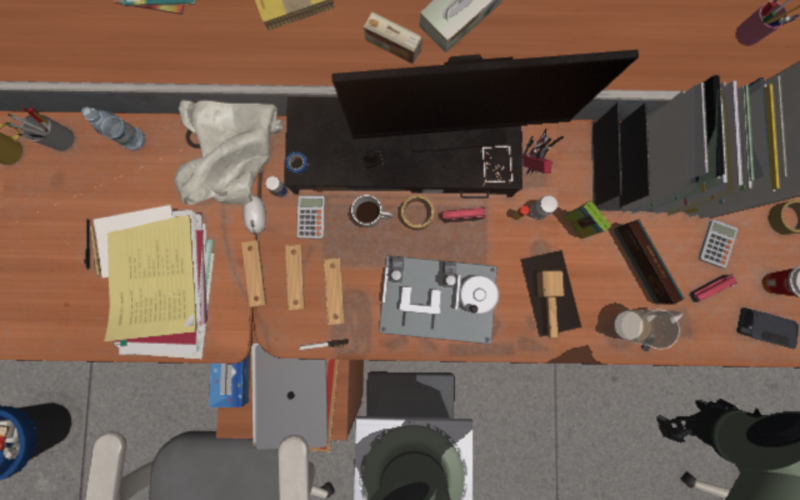

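View pics/side0.png

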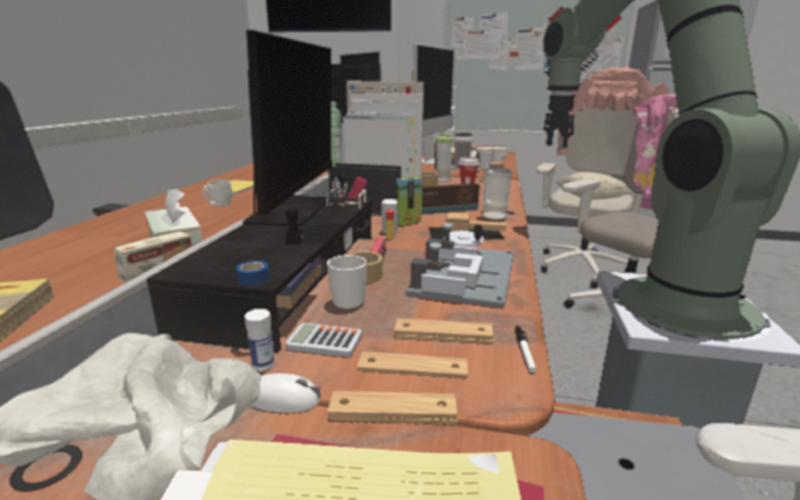

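The top view shows three strip stacks at (253,273), (294,277) and (333,291), the bench at (438,298), and the mallet on its pad at (551,295), all in 1.25x pixels. I'll enlarge these.

Run:
```python
from h import *
snap("top","t1.png",(185,185,305,275),6.6)
snap("top","t2.png",(300,190,480,290),4.4)
snap("side","s1.png",(255,180,425,345),3.6)
```

```text
(no output)
```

View pics/t1.png

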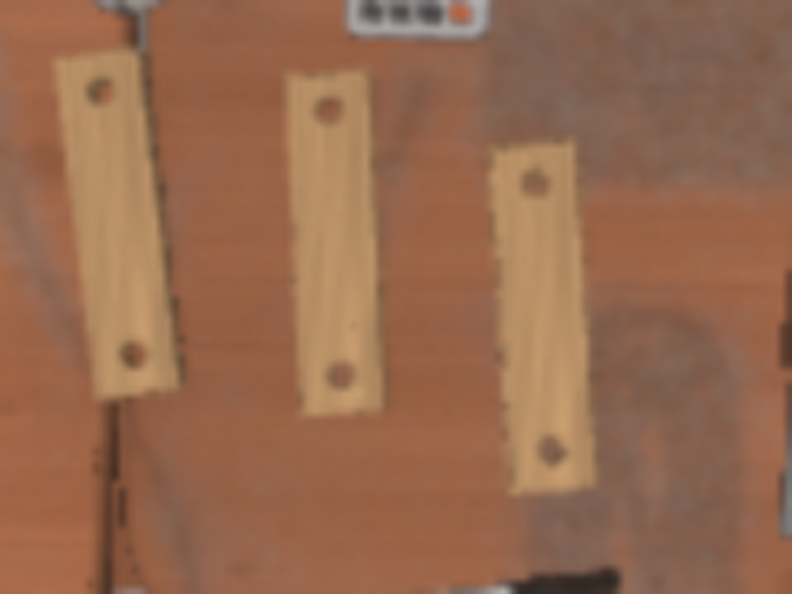

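View pics/t2.png

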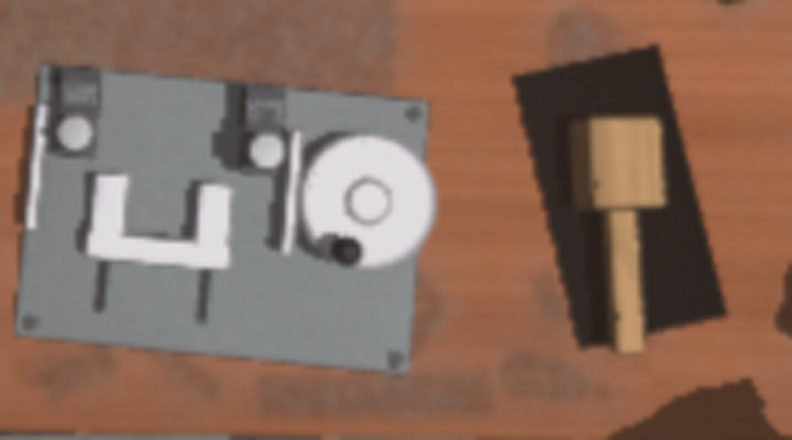

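View pics/s1.png

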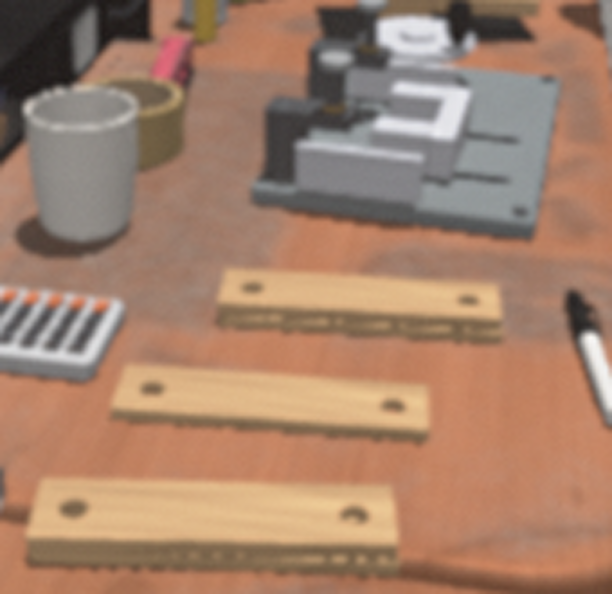

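Run:
```python
from h import *
np.set_printoptions(precision=4,suppress=True)
def t1(p,z): return ray("top",(p[0]+.5)/6.6+185-.5,(p[1]+.5)/6.6+185-.5,z)
def t2(p,z): return ray("top",(p[0]+.5)/4.4+300-.5,(p[1]+.5)/4.4+190-.5,z)
def s1(p,z): return ray("side",(p[0]+.5)/3.6+255-.5,(p[1]+.5)/3.6+180-.5,z)
for n,a,b,sa,sb in (("A",(101,91),(133,354),(73,508),(354,515)),("B",(329,109),(341,375),(152,388),(393,405)),("C",(535,182),(552,450),(252,287),(468,300))):
  for z in (.008,.016):
    P,Q=t1(a,z),t1(b,z);d=P-Q;print(n,z,P,Q,np.linalg.norm(d),(P+Q)/2,"yaw own y->",np.arctan2(d[1],d[0])*180/np.pi)
    P,Q=s1(sa,z),s1(sb,z);print("   side",P,Q,np.linalg.norm(P-Q),(P+Q)/2)
img=np.array([t2(p,.016)[:2] for p in((40,66),(430,100),(15,335),(408,373))])
B=np.array([(85,105),(85,-205),(-130,105),(-130,-205)])/1000.
bc,ic=B.mean(0),img.mean(0);U=(B-bc);V=img-ic
th=np.arctan2((U[:,0]*V[:,1]-U[:,1]*V[:,0]).sum(),(U*V).sum());R=np.array([[np.cos(th),-np.sin(th)],[np.sin(th),np.cos(th)]])
o=ic-R@bc;print("bench",o,th,"resid",(B@R.T+o-img)*1000)
for n,p,z in (("knob",(347,250),.103),("hub",(368,200),.062),("pl",(75,132),.116),("pr",(267,151),.116)):
  X=t2(p,z)[:2];print(n,X,"bench",R.T@(X-o)*1000)
for z,p in ((.060,(575,118)),(.060,(662,116)),(.06,(667,205)),(.06,(573,209)),(.043,(611,211)),(.043,(637,211)),(.043,(614,352)),(.043,(643,352))): print("mal",t2(p,z))
```

```text
A 0.008 [0.6093 0.4698 0.008 ] [0.4704 0.4459 0.008 ] 0.14096210283568505 [0.5399 0.4579 0.008 ] yaw own y-> 9.76735615283145
   side [0.6116 0.4543 0.008 ] [0.4708 0.4302 0.008 ] 0.14288960482588492 [0.5412 0.4422 0.008 ]
A 0.016 [0.6085 0.4671 0.016 ] [0.4704 0.4434 0.016 ] 0.14009271857275032 [0.5395 0.4552 0.016 ] yaw own y-> 9.767356152831464
   side [0.6081 0.4636 0.016 ] [0.4698 0.4399 0.016 ] 0.1403247679738533 [0.539  0.4518 0.016 ]
B 0.008 [0.6016 0.3479 0.008 ] [0.4612 0.3358 0.008 ] 0.1409197935640793 [0.5314 0.3418 0.008 ] yaw own y-> 4.909417865677204
   side [0.6002 0.3442 0.008 ] [0.4605 0.3317 0.008 ] 0.14020474503971728 [0.5303 0.3379 0.008 ]
B 0.016 [0.6009 0.3459 0.016 ] [0.4613 0.3339 0.016 ] 0.1400506702437254 [0.5311 0.3399 0.016 ] yaw own y-> 4.909417865677205
   side [0.5969 0.3554 0.016 ] [0.4598 0.3432 0.016 ] 0.13768810082794453 [0.5283 0.3493 0.016 ]
C 0.008 [0.5645 0.237  0.008 ] [0.424  0.2236 0.008 ] 0.14113281412964762 [0.4943 0.2303 0.008 ] yaw own y-> 5.461553238983078
   side [0.5657 0.2179 0.008 ] [0.4235 0.2046 0.008 ] 0.1428084998301013 [0.4946 0.2113 0.008 ]
C 0.016 [0.564  0.2357 0.016 ] [0.4244 0.2224 0.016 ] 0.14026237700420935 [0.4942 0.2291 0.016 ] yaw own y-> 5.4615532389830825
   side [0.563  0.2314 0.016 ] [0.4234 0.2184 0.016 ] 0.14024511879483353 [0.4932 0.2249 0.016 ]
bench [ 0.5022 -0.0111] -0.07595276103644356 resid [[ 2.2807  0.653 ]
 [ 0.7498 -0.3424]
 [-1.7236  1.7357]
 [-1.3069 -2.0462]]
knob [ 0.4539 -0.1435] bench [ -38.1317 -135.7208]
hub [ 0.4909 -0.1653] bench [   0.3817 -154.7002]
pl [0.536 0.056] bench [28.5865 69.3904]
pr [ 0.5245 -0.0836] bench [ 27.6864 -70.6054]
mal [ 0.5556 -0.323   0.06  ]
mal [ 0.5582 -0.389   0.06  ]
mal [ 0.4908 -0.3915  0.06  ]
mal [ 0.4867 -0.3205  0.06  ]
mal [ 0.4857 -0.3544  0.043 ]
mal [ 0.4861 -0.3743  0.043 ]
mal [ 0.3792 -0.3549  0.043 ]
mal [ 0.3796 -0.3769  0.043 ]
```

Run:
```python
from h import *
np.set_printoptions(precision=4,suppress=True)
print(bot.tip_extent, [a for a in dir(bot) if a[0]!='_'])
def s1(p,z): return ray("side",(p[0]+.5)/3.6+255-.5,(p[1]+.5)/3.6+180-.5,z)
o=np.array([.5022,-.0111]);th=-.076;R=np.array([[np.cos(th),-np.sin(th)],[np.sin(th),np.cos(th)]])
for b,p,z in (((-130,105),(534,231),.016),((85,105),(253,187),.016),((-130,-205),(558,73),.016),((28,-70),(337,58),.116)):
  print(b,R@np.array(b)/1000+o,s1(p,z)[:2])
```

```text
0.014 ['IKError', 'job_done', 'tip_extent']
(-130, 105) [0.3805 0.1035] [0.3814 0.112 ]
(85, 105) [0.5949 0.0871] [0.5916 0.0839]
(-130, -205) [ 0.357  -0.2056] [ 0.3586 -0.2181]
(28, -70) [ 0.5248 -0.083 ] [0.5337 0.0576]
```

Emit:
{"op": "move_arm", "data": {
  "moves": [
    [30,60,0,0.16],
    [60,120,0,0.32],
    [90,180,0,0.48],
    [120,235,0,0.64],
    [150,290,0,0.8],
    [180,345,0,0.96],
    [200,395,-20,1.103],
    [215.5,434,-60,1.103],
    [215.5,434,-90,1.103],
    [215.5,434,-90,1.103]
  ],
  "gripper": 0.6,
  "newtons": 30
}}

```text
clock: 1.5
position: [0.4532, -0.143, 0.1539]
tool_rot: [-3.138, -0.001, 1.496]
force: [-0.5, -0.2, -0.5]
grip_width: 0.0512
finger_force: 0.0
```

Emit:
{"op": "move_arm", "data": {
  "moves": [
    [0,-0.5,-30,0],
    [0,-0.5,-64,0],
    [0,-0.5,-64,0]
  ]
}}

```text
clock: 1.88
position: [0.4535, -0.1447, 0.0911]
tool_rot: [-3.14, -0.0, 1.494]
force: [0.5, -0.0, 0.2]
grip_width: 0.0511
finger_force: 0.0
```

Run:
```python
from h import *
a=grab_frame("top")[195:285,330:450];b=grab_frame("side")[165:255,330:450]
cv2.imwrite("pics/g1.png",cv2.resize(np.vstack([a,b]),None,fx=3.3,fy=3.3,interpolation=cv2.INTER_CUBIC))
```

```text
(no output)
```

View pics/g1.png

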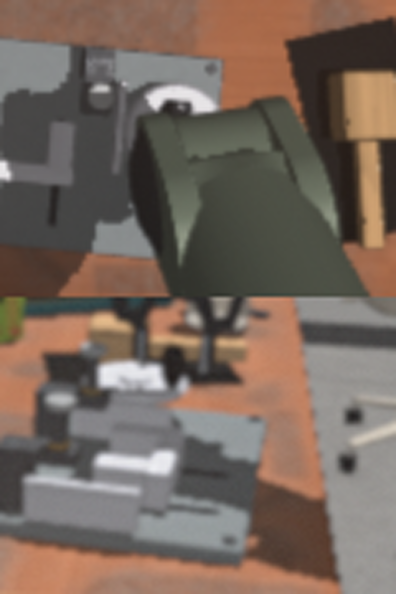

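The side view shows the knob at about (178,358), between the fingers at (140,345) and (205,345). I'll close on it.

Emit:
{"op": "move_arm", "data": {
  "moves": [
    [0,0,0,0],
    [0,0,0,0],
    [0,0,0,0],
    [0,0,0,0],
    [0,0,0,0],
    [0,0,0,0]
  ],
  "gripper": 0
}}

```text
clock: 2.72
position: [0.4545, -0.1444, 0.0924]
tool_rot: [3.14, 0.001, 1.495]
force: [-3.7, 0.6, 14.3]
grip_width: 0.02
finger_force: 30.2
```

```bash
cat > circ.py <<'E'
import sys
from h import *
# args: cx cy r a0 step n a_end ; angle a (wheel) -> offset from axis, bench yaw th
cx,cy,r,a0,st,n,ae=map(float,sys.argv[1:8]);th=-.076
def P(a):
    v=r*np.array([-np.cos(a),np.sin(a)]);return np.array([cx+v[0]*np.cos(th)-v[1]*np.sin(th),cy+v[0]*np.sin(th)+v[1]*np.cos(th)])
p0=P(a0);out=[]
for k in range(1,int(n)+1):
    a=a0+st*k;a=max(a,ae) if st<0 else min(a,ae)
    d=(P(a)-p0)*1000;out.append([round(float(d[0]),1),round(float(d[1]),1),0,0])
print(out,"end angle",a,P(a),"start",p0)
E
python3 circ.py .4904 -.1656 .042 6.74 -.3 12 -9; python3 circ.py .4904 -.1656 .042 3.14 -.3 12 -.06
```

```text
[[-4.7, -11.6, 0, 0], [-5.7, -24.2, 0, 0], [-3.0, -36.4, 0, 0], [3.2, -47.3, 0, 0], [12.3, -55.9, 0, 0], [23.6, -61.4, 0, 0], [36.0, -63.3, 0, 0], [48.4, -61.5, 0, 0], [59.8, -56.1, 0, 0], [69.0, -47.6, 0, 0], [75.3, -36.7, 0, 0], [78.1, -24.5, 0, 0]] end angle 3.1400000000000006 [ 0.53228379 -0.16872223] start [ 0.45422201 -0.14426569]
[[-0.9, 12.5, 0, 0], [-5.6, 24.2, 0, 0], [-13.4, 34.0, 0, 0], [-23.8, 41.0, 0, 0], [-35.8, 44.7, 0, 0], [-48.4, 44.6, 0, 0], [-60.3, 40.9, 0, 0], [-70.7, 33.7, 0, 0], [-78.4, 23.8, 0, 0], [-82.9, 12.1, 0, 0], [-83.9, 3.8, 0, 0], [-83.9, 3.8, 0, 0]] end angle -0.06 [ 0.44840538 -0.16492803] start [ 0.53228379 -0.16872223]
```

Emit:
{"op": "move_arm", "data": {
  "moves": [
    [0,0,4,0],
    [0,0,4,0]
  ]
}}

```text
clock: 2.98
position: [0.4543, -0.1444, 0.0954]
tool_rot: [3.141, -0.0, 1.494]
force: [4.6, -1.7, -15.4]
grip_width: 0.02
finger_force: 33.1
```

Emit:
{"op": "move_arm", "data": {
  "moves": [
    [-4.7,-11.6,0,0],
    [-5.7,-24.2,0,0],
    [-3,-36.4,0,0],
    [3.2,-47.3,0,0]
  ]
}}

```text
clock: 3.48
position: [0.4579, -0.1912, 0.0954]
tool_rot: [3.14, -0.001, 1.495]
force: [9.8, 10.5, -16.7]
grip_width: 0.0197
finger_force: 33.0
```

Emit:
{"op": "move_arm", "data": {
  "moves": [
    [9.1,-8.6,-2,0],
    [20.4,-14.1,-2,0],
    [32.8,-16,-2,0],
    [45.2,-14.2,-2,0],
    [56.6,-8.8,-2,0],
    [65.8,-0.3,-2,0],
    [72.1,10.6,-2,0],
    [74.9,22.8,-2,0]
  ]
}}

```text
clock: 4.47
position: [0.533, -0.1693, 0.0949]
tool_rot: [3.14, 0.001, 1.494]
force: [-4.5, -1.6, 18.3]
grip_width: 0.0193
finger_force: 36.4
```

Emit:
{"op": "move_arm", "data": {
  "moves": [
    [-0.9,12.5,0,0],
    [-5.6,24.2,0,0],
    [-13.4,34,0,0],
    [-23.8,41,0,0],
    [-35.8,44.7,0,0],
    [-48.4,44.6,0,0],
    [-60.3,40.9,0,0],
    [-70.7,33.7,0,0],
    [-78.4,23.8,0,0],
    [-82.9,12.1,0,0],
    [-83.9,3.8,0,0],
    [-83.9,2.5,0,0]
  ]
}}

```text
clock: 5.98
position: [0.4492, -0.1634, 0.0945]
tool_rot: [3.14, -0.003, 1.497]
force: [-2.7, 30.7, 24.5]
grip_width: 0.0199
finger_force: 37.3
```

Emit:
{"op": "move_arm", "data": {
  "moves": [
    [0,2.5,0,0],
    [0,2.5,0,0],
    [0,2.5,0,0],
    [0,2.5,20,0],
    [0,2.5,60,0],
    [0,2.5,105,0]
  ],
  "gripper": 0.75
}}

```text
clock: 6.72
position: [0.4479, -0.1637, 0.1992]
tool_rot: [-3.14, -0.0, 1.495]
force: [1.1, -0.9, -0.3]
grip_width: 0.0638
finger_force: 0.0
```

Emit:
{"op": "move_arm", "data": {
  "moves": [
    [10,55,0,-0.15],
    [20,115,0,-0.3],
    [30,175,0,-0.45],
    [40,235,0,-0.6],
    [50,295,0,-0.75],
    [60,355,0,-0.9],
    [70,415,0,-1.05],
    [80,475,0,-1.2],
    [90,535,0,-1.325],
    [90.8,590,0,-1.325],
    [90.8,617,-30,-1.325],
    [90.8,617,-80,-1.325]
  ]
}}

```text
clock: 8.22
position: [0.5387, 0.4564, 0.1181]
tool_rot: [-3.139, -0.002, 0.172]
force: [1.7, 0.2, -1.4]
grip_width: 0.0639
finger_force: 0.0
```

Emit:
{"op": "move_arm", "data": {
  "moves": [
    [0,0,-50,0],
    [0,0,-80,0],
    [0,0,-90,0],
    [0,0,-98,0],
    [0,0,-98,0]
  ]
}}

```text
clock: 8.85
position: [0.5395, 0.4535, 0.0209]
tool_rot: [-3.141, -0.001, 0.17]
force: [-0.0, -0.3, -0.4]
grip_width: 0.0642
finger_force: 0.0
```

Run:
```python
from h import *
s=monitor.observe();print(s["position"],s["force"])
print(pix("side",s["position"]))
snap("side","g2.png",(230,270,390,370),4)
```

```text
[0.53947655 0.45351673 0.02093027] [-0.04650559 -0.34185569 -0.4202237 ]
(np.float64(313.3562750666592), np.float64(320.06631738876615))
```

View pics/g2.png

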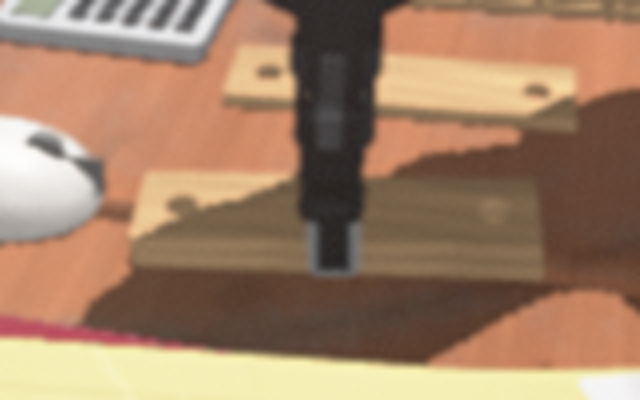

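Run:
```python
from h import *
for y in (.487,.495):
  for z in (0,.005,.01,.015): print(y,z,pix("side",(.5455,y,z)))
```

```text
0.487 0 (np.float64(305.6545098309586), np.float64(342.10462677208204))
0.487 0.005 (np.float64(305.62456318331675), np.float64(339.79020467447015))
0.487 0.01 (np.float64(305.5944472737385), np.float64(337.46270119391113))
0.487 0.015 (np.float64(305.56416066312465), np.float64(335.1220051098417))
0.495 0 (np.float64(304.51621907343736), np.float64(345.4090808921312))
0.495 0.005 (np.float64(304.48267264698825), np.float64(343.0767189104864))
0.495 0.01 (np.float64(304.448934364181), np.float64(340.73101784856124))
0.495 0.015 (np.float64(304.4150025744187), np.float64(338.3718629462999))
```

The near fingertip is at px (313,338), roughly 8–12 mm up, so it is level with the top strip. I'll close and lift.

Emit:
{"op": "move_arm", "data": {
  "moves": [
    [0,0,1,0],
    [0,0,1,0],
    [0,0,1,0],
    [0,0,1,0],
    [0,0,1,0],
    [0,0,20,0],
    [0,0,60,0],
    [0,0,100,0],
    [0,0,100,0]
  ],
  "gripper": 0,
  "newtons": 40
}}

```text
clock: 10.02
position: [0.5406, 0.4547, 0.1253]
tool_rot: [-3.138, -0.005, 0.169]
force: [0.4, 0.0, -1.9]
grip_width: 0.042
finger_force: 41.4
```

Run:
```python
from h import *
snap("side","g3.png",(200,220,400,370),4)
```

```text
(no output)
```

View pics/g3.png

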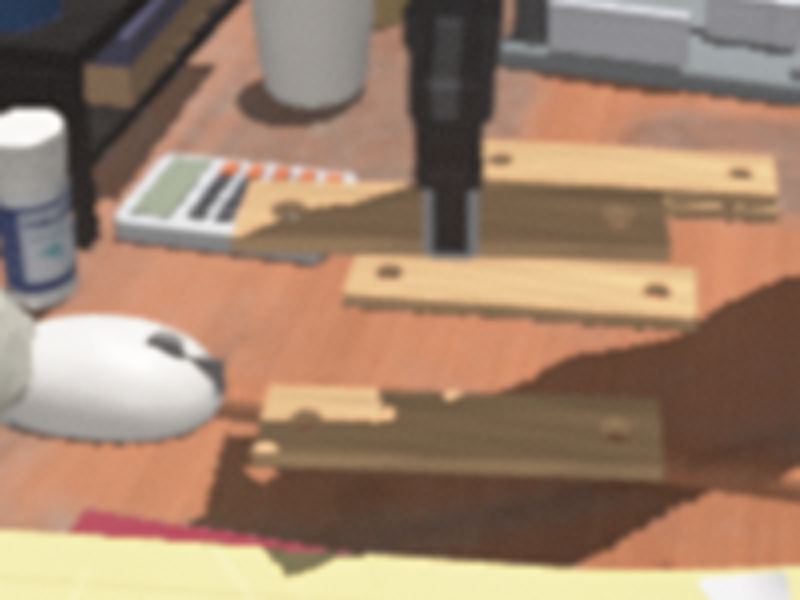

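Strip 4 from stack A is held centrally and the stack is now about 7 mm lower, so only one strip came up. I'll carry it to the bed.

Emit:
{"op": "move_arm", "data": {
  "moves": [
    [-5,-20,50,0.12],
    [-10,-65,70,0.25],
    [-15,-115,70,0.4],
    [-20,-165,70,0.55],
    [-25,-215,70,0.7],
    [-30,-265,70,0.85],
    [-40,-315,70,1.0],
    [-50,-365,70,1.15],
    [-57,-415,70,1.3],
    [-57,-450,70,1.325],
    [-57,-462.5,50,1.325],
    [-57,-462.5,0,1.325]
  ]
}}

```text
clock: 11.58
position: [0.4831, -0.0108, 0.1207]
tool_rot: [3.138, 0.0, 1.492]
force: [1.3, -0.3, -1.9]
grip_width: 0.0426
finger_force: 44.6
```

Emit:
{"op": "move_arm", "data": {
  "moves": [
    [0,0,-20,0],
    [0,0,-35,0],
    [0,0,-35,0]
  ]
}}

```text
clock: 11.95
position: [0.4817, -0.009, 0.0848]
tool_rot: [-3.14, 0.0, 1.495]
force: [0.5, 0.2, -0.3]
grip_width: 0.0421
finger_force: 44.6
```

Run:
```python
from h import *
s=monitor.observe();print(s["position"],s["force"],s["grip_width"])
a=grab_frame("top")[195:285,290:390];b=grab_frame("side")[160:250,315:415]
cv2.imwrite("pics/g4.png",cv2.resize(np.hstack([a,b]),None,fx=4,fy=4,interpolation=cv2.INTER_CUBIC))
```

```text
[ 0.48170784 -0.0090309   0.08475251] [ 0.51296802  0.20149019 -0.25034346] 0.042072904687902764
```

View pics/g4.png

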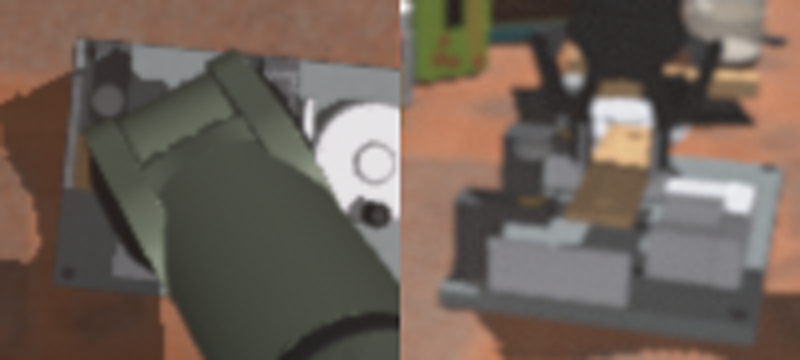

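The strip hangs lengthwise over the bed, between the end walls and clear of the jaw. I'll lower it.

Emit:
{"op": "move_arm", "data": {
  "moves": [
    [0.5,0,-15,0],
    [0.5,0,-28,0],
    [0.5,0,-38,0],
    [0.5,0,-38,0]
  ]
}}

```text
clock: 12.55
position: [0.4821, -0.009, 0.0464]
tool_rot: [-3.14, 0.0, 1.495]
force: [-0.1, 0.3, -1.0]
grip_width: 0.0423
finger_force: 44.6
```

Emit:
{"op": "move_arm", "data": {
  "moves": [
    [0,0,-10,0],
    [0,0,-15.5,0],
    [0,0,-15.5,0]
  ]
}}

```text
clock: 12.92
position: [0.4824, -0.0091, 0.0314]
tool_rot: [-3.141, 0.0, 1.495]
force: [0.2, 0.5, -0.9]
grip_width: 0.042
finger_force: 44.6
```

Emit:
{"op": "move_arm", "data": {
  "moves": [
    [0,0,0,0],
    [0,0,0,0],
    [0,0,0,0],
    [0,0,20,0],
    [0,0,60,0],
    [0,0,110,0],
    [0,0,160,0]
  ],
  "gripper": 0.72
}}

```text
clock: 13.8
position: [0.4823, -0.0091, 0.1934]
tool_rot: [-3.141, -0.0, 1.495]
force: [0.5, -1.5, 0.1]
grip_width: 0.0616
finger_force: 0.0
```

Run:
```python
from h import *
s=monitor.observe();print(s["position"],s["grip_width"])
```

```text
[ 0.48231381 -0.00912983  0.19343624] 0.061581572421830946
```

Emit:
{"op": "move_arm", "data": {
  "moves": [
    [10,55,10,-0.15],
    [20,115,10,-0.3],
    [30,175,10,-0.45],
    [40,235,10,-0.6],
    [45,295,0,-0.75],
    [50,350,0,-0.9],
    [55,400,0,-1.05],
    [57,440,-30,-1.2],
    [57,462.5,-70,-1.325],
    [57,462.5,-120,-1.325],
    [57,462.5,-150,-1.325],
    [57,462.5,-150,-1.325]
  ]
}}

```text
clock: 15.3
position: [0.5385, 0.4525, 0.0396]
tool_rot: [3.14, 0.003, 0.17]
force: [-0.4, 0.6, 0.9]
grip_width: 0.0618
finger_force: 0.0
```

Emit:
{"op": "move_arm", "data": {
  "moves": [
    [0,1,-12,0],
    [0,1,-20,0],
    [0,1,-25,0],
    [0,1,-25,0]
  ]
}}

```text
clock: 15.8
position: [0.5396, 0.4543, 0.0167]
tool_rot: [3.142, 0.0, 0.17]
force: [0.5, -0.6, 0.8]
grip_width: 0.0618
finger_force: 0.0
```

Emit:
{"op": "move_arm", "data": {
  "moves": [
    [0,0,0,0],
    [0,0,0,0],
    [0,0,0,0],
    [0,0,0,0],
    [0,0,0,0]
  ],
  "gripper": 0
}}

```text
clock: 16.42
position: [0.5398, 0.4546, 0.0176]
tool_rot: [-3.141, -0.001, 0.17]
force: [-1.3, -1.1, 5.4]
grip_width: 0.0419
finger_force: 39.8
```

Emit:
{"op": "move_arm", "data": {
  "moves": [
    [0,0,30,0],
    [-3,-10,80,0.1],
    [-10,-60,130,0.25],
    [-15,-115,160,0.4],
    [-20,-170,170,0.55],
    [-25,-225,170,0.7],
    [-30,-280,170,0.85],
    [-40,-330,170,1.0],
    [-50,-380,170,1.15],
    [-57,-430,170,1.3],
    [-57,-463.5,160,1.325],
    [-57,-463.5,110,1.325]
  ]
}}

```text
clock: 17.92
position: [0.4843, -0.0126, 0.1281]
tool_rot: [3.136, 0.001, 1.49]
force: [1.7, -0.3, -2.0]
grip_width: 0.0417
finger_force: 40.8
```

Emit:
{"op": "move_arm", "data": {
  "moves": [
    [0,0,-35,0],
    [0,0,-60,0],
    [0,0,-75,0],
    [0,0,-84,0],
    [0,0,-84,0]
  ]
}}

```text
clock: 18.55
position: [0.4828, -0.0091, 0.0429]
tool_rot: [3.142, 0.0, 1.495]
force: [-0.1, -0.4, 0.3]
grip_width: 0.042
finger_force: 40.8
```

Emit:
{"op": "move_arm", "data": {
  "moves": [
    [0,0,-1.5,0],
    [0,0,-1.5,0],
    [0,0,-1.5,0],
    [0,0,-1.5,0],
    [0,0,20,0],
    [0,0,60,0],
    [0,0,110,0],
    [0,0,150,0]
  ],
  "gripper": 0.72
}}

```text
clock: 19.55
position: [0.4826, -0.0091, 0.1947]
tool_rot: [3.141, -0.0, 1.495]
force: [-0.0, -0.6, -1.3]
grip_width: 0.0612
finger_force: 0.0
```

Run:
```python
from h import *
s=monitor.observe();print(s["position"],s["grip_width"])
```

```text
[ 0.48262715 -0.00910295  0.19468339] 0.06121594795791357
```

Emit:
{"op": "move_arm", "data": {
  "moves": [
    [5,35,10,-0.16],
    [10,75,10,-0.32],
    [15,115,10,-0.48],
    [20,155,10,-0.64],
    [25,195,0,-0.8],
    [30,240,0,-0.96],
    [40,285,0,-1.12],
    [46,325,-30,-1.28],
    [48.4,349,-70,-1.409],
    [48.4,349,-120,-1.409],
    [48.4,349,-150,-1.409],
    [48.4,349,-150,-1.409]
  ]
}}

```text
clock: 21.05
position: [0.5298, 0.3392, 0.0409]
tool_rot: [3.14, 0.003, 0.086]
force: [0.4, 0.3, 1.4]
grip_width: 0.0616
finger_force: 0.0
```

Emit:
{"op": "move_arm", "data": {
  "moves": [
    [0,0,-12,0],
    [0,0,-20,0],
    [0,0,-25.3,0],
    [0,0,-25.3,0]
  ]
}}

```text
clock: 21.55
position: [0.531, 0.3398, 0.0174]
tool_rot: [3.142, 0.0, 0.086]
force: [0.1, 0.2, -0.2]
grip_width: 0.0617
finger_force: 0.0
```

Emit:
{"op": "move_arm", "data": {
  "moves": [
    [0,0,0,0],
    [0,0,0,0],
    [0,0,0,0],
    [0,0,0,0],
    [0,0,0,0]
  ],
  "gripper": 0
}}

```text
clock: 22.18
position: [0.5312, 0.34, 0.0182]
tool_rot: [-3.141, -0.001, 0.086]
force: [-1.8, -0.7, 7.2]
grip_width: 0.0419
finger_force: 39.6
```

Emit:
{"op": "move_arm", "data": {
  "moves": [
    [0,0,30,0],
    [0,0,80,0],
    [-5,-30,130,0.15],
    [-10,-65,160,0.3],
    [-15,-105,170,0.45],
    [-20,-145,170,0.6],
    [-25,-185,170,0.75],
    [-30,-225,170,0.9],
    [-36,-265,170,1.05],
    [-42,-305,170,1.2],
    [-48.4,-340,170,1.35],
    [-48.4,-349,150,1.409]
  ]
}}

```text
clock: 23.68
position: [0.4829, -0.0118, 0.1683]
tool_rot: [3.139, 0.001, 1.495]
force: [0.6, -0.3, -1.4]
grip_width: 0.0415
finger_force: 40.7
```

Emit:
{"op": "move_arm", "data": {
  "moves": [
    [0,0,-45,0],
    [0,0,-80,0],
    [0,0,-100,0],
    [0,0,-112,0],
    [0,0,-116,0],
    [0,0,-116,0]
  ]
}}

```text
clock: 24.42
position: [0.4829, -0.0091, 0.0519]
tool_rot: [3.141, 0.0, 1.495]
force: [-0.1, 0.0, -0.8]
grip_width: 0.0417
finger_force: 40.8
```

Emit:
{"op": "move_arm", "data": {
  "moves": [
    [0,0,-1.5,0],
    [0,0,-1.5,0]
  ]
}}

```text
clock: 24.68
position: [0.4828, -0.0092, 0.0503]
tool_rot: [3.141, 0.0, 1.495]
force: [-0.1, 0.7, -0.9]
grip_width: 0.0415
finger_force: 40.8
```

Emit:
{"op": "move_arm", "data": {
  "moves": [
    [0,0,0,0],
    [0,0,0,0],
    [0,0,0,0],
    [0,0,20,0],
    [0,0,60,0],
    [0,0,110,0],
    [0,0,150,0]
  ],
  "gripper": 0.72
}}

```text
clock: 25.55
position: [0.4826, -0.0091, 0.2018]
tool_rot: [3.141, -0.0, 1.495]
force: [1.1, -0.8, -0.9]
grip_width: 0.0616
finger_force: 0.0
```

Emit:
{"op": "move_arm", "data": {
  "moves": [
    [2,25,0,-0.16],
    [4,50,0,-0.32],
    [6,78,0,-0.48],
    [8,106,0,-0.64],
    [10,136,0,-0.8],
    [11,166,-10,-0.96],
    [11.1,196,-30,-1.12],
    [11.1,225,-60,-1.28],
    [11.1,236,-100,-1.4],
    [11.1,236,-140,-1.4],
    [11.1,236,-165,-1.4],
    [11.1,236,-177,-1.4]
  ]
}}

```text
clock: 27.05
position: [0.4931, 0.2267, 0.0218]
tool_rot: [3.141, 0.002, 0.095]
force: [1.1, 0.2, -0.4]
grip_width: 0.0616
finger_force: 0.0
```

Emit:
{"op": "move_arm", "data": {
  "moves": [
    [0,0,0,0],
    [0,0,0,0],
    [0,0,0,0],
    [0,0,0,0],
    [0,0,0,0],
    [0,0,0,0]
  ],
  "gripper": 0
}}

```text
clock: 27.8
position: [0.4939, 0.2269, 0.0232]
tool_rot: [-3.141, -0.0, 0.095]
force: [0.0, -1.6, 4.7]
grip_width: 0.0424
finger_force: 41.2
```

Emit:
{"op": "move_arm", "data": {
  "moves": [
    [0,0,20,0],
    [0,0,60,0],
    [0,0,100,0],
    [0,0,100,0]
  ]
}}

```text
clock: 28.3
position: [0.495, 0.2274, 0.1255]
tool_rot: [-3.14, -0.004, 0.094]
force: [0.0, -0.8, -2.0]
grip_width: 0.0427
finger_force: 40.9
```

Run:
```python
from h import *
a=grab_frame("side")[215:295,285:425]
cv2.imwrite("pics/g5.png",cv2.resize(a,None,fx=5,fy=5,interpolation=cv2.INTER_CUBIC))
```

```text
(no output)
```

View pics/g5.png

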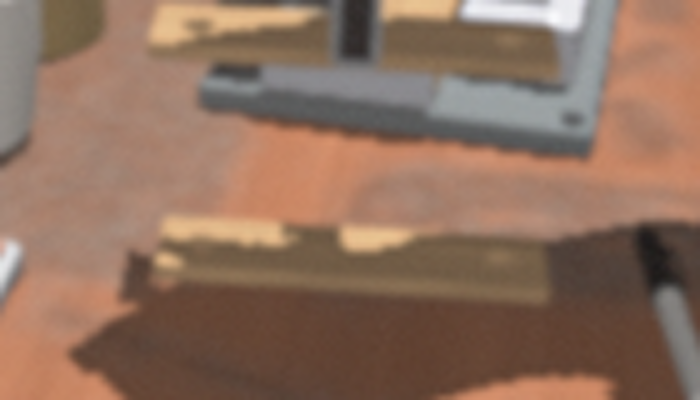

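One strip is held (level, at about (350,45)) and one remains at (350,260). I'll carry on.

Emit:
{"op": "move_arm", "data": {
  "moves": [
    [0,-5,45,0.14],
    [-1,-20,75,0.28],
    [-2,-45,75,0.42],
    [-3,-70,75,0.56],
    [-4,-95,75,0.7],
    [-5,-120,75,0.84],
    [-6,-145,75,0.98],
    [-8,-175,75,1.12],
    [-10,-205,75,1.26],
    [-11.1,-230,75,1.4],
    [-11.1,-236,50,1.4],
    [-11.1,-236,5,1.4]
  ]
}}

```text
clock: 29.85
position: [0.4829, -0.0101, 0.127]
tool_rot: [3.141, -0.0, 1.493]
force: [1.7, -0.3, -1.7]
grip_width: 0.0424
finger_force: 41.4
```

Emit:
{"op": "move_arm", "data": {
  "moves": [
    [0,0,-30,0],
    [0,0,-55,0],
    [0,0,-68,0],
    [0,0,-71,0],
    [0,0,-71,0]
  ]
}}

```text
clock: 30.48
position: [0.4819, -0.0097, 0.0564]
tool_rot: [-3.14, 0.001, 1.495]
force: [-0.5, -5.0, -2.8]
grip_width: 0.042
finger_force: 51.2
```

Emit:
{"op": "move_arm", "data": {
  "moves": [
    [0,0,-1,0],
    [0,0,-1,0],
    [0,0,-1,0],
    [0,0,20,0],
    [0,0,60,0],
    [0,0,110,0],
    [0,0,145,0]
  ],
  "gripper": 0.72
}}

```text
clock: 31.35
position: [0.4828, -0.009, 0.2041]
tool_rot: [3.14, -0.0, 1.495]
force: [-0.1, -0.9, 0.6]
grip_width: 0.0615
finger_force: 0.0
```

Emit:
{"op": "move_arm", "data": {
  "moves": [
    [2,25,0,-0.16],
    [4,50,0,-0.32],
    [6,78,0,-0.48],
    [8,106,0,-0.64],
    [10,136,0,-0.8],
    [11,166,-10,-0.96],
    [11.1,196,-30,-1.12],
    [11.1,225,-60,-1.28],
    [11.1,236,-100,-1.4],
    [11.1,236,-140,-1.4],
    [11.1,236,-165,-1.4],
    [11.1,236,-178,-1.4]
  ]
}}

```text
clock: 32.85
position: [0.4932, 0.2268, 0.0229]
tool_rot: [3.141, 0.001, 0.095]
force: [1.0, 0.2, -0.4]
grip_width: 0.0616
finger_force: 0.0
```

Run:
```python
from h import *
a=grab_frame("top")[195:270,300:390];b=grab_frame("side")[165:240,320:410]
cv2.imwrite("pics/g6.png",cv2.resize(np.hstack([a,b]),None,fx=4.4,fy=4.4,interpolation=cv2.INTER_CUBIC))
```

```text
(no output)
```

View pics/g6.png

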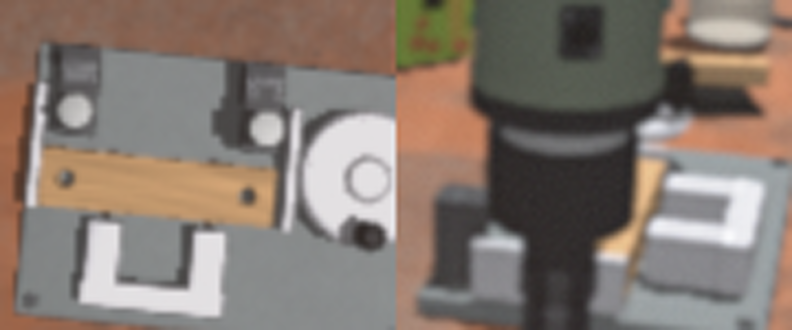

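Run:
```python
from h import *
np.set_printoptions(precision=1,suppress=True)
def t(p,z): return ray("top",(p[0]+.5)/4.4+300-.5,(p[1]+.5)/4.4+195-.5,z)[:2]
o=np.array([.5022,-.0111]);th=-.076;R=np.array([[np.cos(th),-np.sin(th)],[np.sin(th),np.cos(th)]])
for n,p,z in (("hl",(65,178),.048),("hr",(248,195),.048),("pl",(75,110),.116),("pr",(267,128),.116),("endL",(40,178),.048),("endR",(275,198),.048),("wallLinner",(40,130),.054),("wallRinner",(290,160),.054),("wallR",(285,200),.054)):
  print(n,R.T@(t(p,z)-o)*1000)
```

```text
hl [-20.6  73.7]
hr [-20.6 -66.7]
pl [28.6 69.4]
pr [ 28.4 -70.5]
endL [-22.4  92.8]
endR [-21.  -87.4]
wallLinner [13.9 96.1]
wallRinner [  8.7 -95.8]
wallR [-21.8 -94.4]
```

Emit:
{"op": "move_arm", "data": {
  "moves": [
    [0,0,-6,0],
    [0,0,-6.2,0],
    [0,0,-6.2,0]
  ]
}}

```text
clock: 33.33
position: [0.494, 0.2269, 0.0183]
tool_rot: [-3.141, -0.001, 0.095]
force: [-1.0, -0.7, -0.4]
grip_width: 0.0615
finger_force: 0.0
```

Emit:
{"op": "move_arm", "data": {
  "moves": [
    [0,0,0,0],
    [0,0,0,0],
    [0,0,0,0],
    [0,0,0,0],
    [0,0,0,0]
  ],
  "gripper": 0
}}

```text
clock: 33.95
position: [0.494, 0.227, 0.0185]
tool_rot: [-3.141, -0.001, 0.095]
force: [-3.2, -1.4, 11.4]
grip_width: 0.0417
finger_force: 38.9
```

Emit:
{"op": "move_arm", "data": {
  "moves": [
    [0,0,30,0],
    [0,0,80,0.05],
    [0,-5,130,0.15],
    [-1,-20,175,0.3],
    [-2,-45,180,0.45],
    [-3,-75,180,0.6],
    [-4,-105,180,0.75],
    [-6,-135,180,0.9],
    [-8,-165,180,1.05],
    [-10,-195,180,1.2],
    [-11.5,-225,180,1.35],
    [-11.5,-239.5,160,1.4]
  ]
}}

```text
clock: 35.45
position: [0.4826, -0.0145, 0.1784]
tool_rot: [3.14, 0.001, 1.496]
force: [0.0, 0.7, -1.6]
grip_width: 0.0411
finger_force: 40.7
```

Emit:
{"op": "move_arm", "data": {
  "moves": [
    [0,0,-45,0],
    [0,0,-80,0],
    [0,0,-100,0],
    [0,0,-108,0],
    [0,0,-109,0],
    [0,0,-109,0]
  ]
}}

```text
clock: 36.2
position: [0.4826, -0.0127, 0.0695]
tool_rot: [3.141, 0.0, 1.495]
force: [0.8, 0.7, -1.2]
grip_width: 0.0416
finger_force: 40.7
```

Emit:
{"op": "move_arm", "data": {
  "moves": [
    [0,0,-1,0],
    [0,0,-2,0],
    [0,0,-2,0]
  ]
}}

```text
clock: 36.58
position: [0.4823, -0.0127, 0.0669]
tool_rot: [3.142, 0.0, 1.495]
force: [0.2, -0.4, -0.7]
grip_width: 0.0412
finger_force: 40.7
```

Emit:
{"op": "move_arm", "data": {
  "moves": [
    [0,0,0,0],
    [0,0,0,0],
    [0,0,0,0],
    [0,0,-8,0],
    [0,0,-16,0],
    [0,0,-23,0],
    [0,0,-28,0],
    [0,0,-28,0]
  ],
  "gripper": 0.72
}}

```text
clock: 37.58
position: [0.482, -0.0125, 0.0384]
tool_rot: [-3.141, -0.0, 1.495]
force: [0.3, -0.8, 0.2]
grip_width: 0.0613
finger_force: 0.0
```

Run:
```python
from h import *
s=monitor.observe();print(s["position"],s["force"],s["grip_width"])
```

```text
[ 0.48203507 -0.01253382  0.03839336] [ 0.28295899 -0.75171833  0.21553361] 0.06131973810948989
```

Emit:
{"op": "move_arm", "data": {
  "moves": [
    [0,0,0,0],
    [0,0,0,0],
    [0,0,0,0],
    [0,0,0,0],
    [0,0,0,0],
    [0,0,0,0]
  ],
  "gripper": 0
}}

```text
clock: 38.33
position: [0.4825, -0.0126, 0.039]
tool_rot: [3.141, -0.0, 1.495]
force: [0.4, 0.1, 6.2]
grip_width: 0.0436
finger_force: 42.1
```

Emit:
{"op": "move_arm", "data": {
  "moves": [
    [0,-1,0,0],
    [-0.1,-2,0,0],
    [-0.2,-3,0,0],
    [-0.3,-4,0,0],
    [-0.3,-4,0,0]
  ],
  "newtons": 20
}}

```text
clock: 38.95
position: [0.4824, -0.0155, 0.0391]
tool_rot: [3.141, -0.002, 1.496]
force: [1.0, 7.4, 5.0]
grip_width: 0.0438
finger_force: 41.9
```

Emit:
{"op": "move_arm", "data": {
  "moves": [
    [-0.1,-1,0,0],
    [-0.2,-2,0,0],
    [-0.2,-2,0,0]
  ]
}}

```text
clock: 39.33
position: [0.4823, -0.0156, 0.0391]
tool_rot: [3.14, -0.004, 1.497]
force: [0.9, 18.4, 2.9]
grip_width: 0.0431
finger_force: 41.7
```

Emit:
{"op": "move_arm", "data": {
  "moves": [
    [-0.1,-1,0,0],
    [-0.2,-2,0,0],
    [-0.2,-2,0,0]
  ]
}}

```text
clock: 39.7
position: [0.4825, -0.0159, 0.0391]
tool_rot: [3.139, -0.006, 1.499]
force: [0.6, 28.0, 0.3]
grip_width: 0.0434
finger_force: 41.3
```

Emit:
{"op": "move_arm", "data": {
  "moves": [
    [0,0,0,0],
    [0,0,0,0],
    [-0.1,-1,0,0],
    [-0.1,-1,0,0]
  ],
  "newtons": 20,
  "gripper": 0
}}

```text
clock: 40.2
position: [0.4826, -0.0165, 0.0391]
tool_rot: [3.139, -0.007, 1.499]
force: [2.3, 32.5, -2.2]
grip_width: 0.0434
finger_force: 41.2
```

Emit:
{"op": "move_arm", "data": {
  "moves": [
    [0.3,4.7,0,0],
    [0.3,4.7,0,0]
  ]
}}

```text
clock: 40.45
position: [0.4822, -0.0162, 0.039]
tool_rot: [3.141, -0.001, 1.495]
force: [2.0, 5.4, 6.4]
grip_width: 0.0438
finger_force: 42.0
```

Emit:
{"op": "move_arm", "data": {
  "moves": [
    [0,0,0,0],
    [0,0,0,0],
    [0,0,10,0],
    [0,0,20,0],
    [0,0,28,0],
    [0,0,28,0]
  ],
  "gripper": 0.72
}}

```text
clock: 41.2
position: [0.4821, -0.0171, 0.0675]
tool_rot: [3.14, 0.0, 1.494]
force: [0.6, 0.9, -0.4]
grip_width: 0.0615
finger_force: 0.0
```

Emit:
{"op": "move_arm", "data": {
  "moves": [
    [0,0,1,0],
    [0,0,1,0],
    [0,0,1,0],
    [0,0,1,0],
    [0,0,1,0],
    [0,0,1,0]
  ],
  "gripper": 0
}}

```text
clock: 41.95
position: [0.4822, -0.0166, 0.0693]
tool_rot: [3.14, 0.001, 1.495]
force: [-11.1, 0.5, 51.4]
grip_width: 0.0313
finger_force: 25.2
```

Emit:
{"op": "move_arm", "data": {
  "moves": [
    [0,0,3,0],
    [0,0,6,0],
    [0,0,40,0],
    [0,0,90,0],
    [40,60,100,0],
    [80,120,100,0],
    [110,180,100,0],
    [110,240,100,0],
    [110,240,100,0]
  ],
  "gripper": 0.72
}}

```text
clock: 43.08
position: [0.5909, 0.2276, 0.1673]
tool_rot: [-3.14, -0.002, 1.499]
force: [0.0, 1.0, -0.3]
grip_width: 0.0617
finger_force: 0.0
```

Run:
```python
from h import *
a=grab_frame("top")[190:270,300:390];b=grab_frame("side")[170:250,325:415]
cv2.imwrite("pics/g7.png",cv2.resize(np.hstack([a,b]),None,fx=4.4,fy=4.4,interpolation=cv2.INTER_CUBIC))
```

```text
(no output)
```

View pics/g7.png

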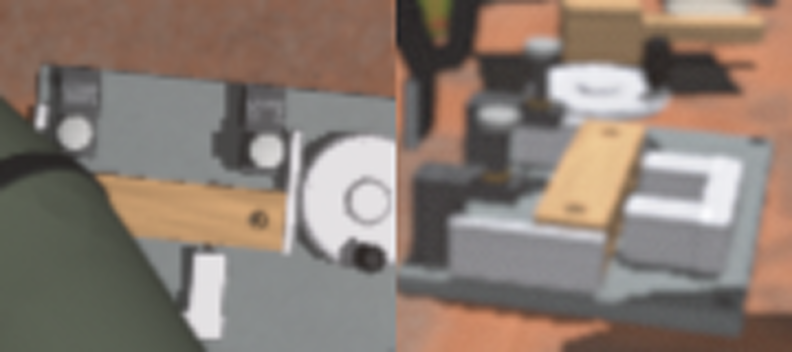

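Emit:
{"op": "move_arm", "data": {
  "moves": [
    [0,-60,0,0],
    [-40,-120,0,0],
    [-80,-180,0,0],
    [-110,-240,0,0],
    [-110,-240,-40,0],
    [-110,-240,-80,0],
    [-110,-240,-104,0],
    [-110,-240,-104,0]
  ]
}}

```text
clock: 44.18
position: [0.4804, -0.0182, 0.0628]
tool_rot: [-3.139, 0.001, 1.493]
force: [-0.5, 0.5, 0.3]
grip_width: 0.0612
finger_force: 0.0
```

Run:
```python
from h import *
np.set_printoptions(precision=4,suppress=True)
s=monitor.observe();print(s["position"],s["force"])
def t(p,z): return ray("top",(p[0]+.5)/4.4+300-.5,(p[1]+.5)/4.4+190-.5,z)[:2]
o=np.array([.5022,-.0111]);th=-.076;R=np.array([[np.cos(th),-np.sin(th)],[np.sin(th),np.cos(th)]])
print(R.T@(t((258,219),.056)-o)*1000,R.T@(t((267,151),.116)-o)*1000)
```

```text
[ 0.4804 -0.0182  0.0628] [-0.4942  0.4825  0.2539]
[-21.4532 -73.6475] [ 27.72   -70.5654]
```

Emit:
{"op": "move_arm", "data": {
  "moves": [
    [0,0,1,0],
    [0,0,1,0],
    [0,0,1,0],
    [0,0,1,0],
    [0,0,1,0],
    [0,0,1,0]
  ],
  "gripper": 0
}}

```text
clock: 44.92
position: [0.4822, -0.0174, 0.0658]
tool_rot: [3.14, 0.001, 1.494]
force: [-2.3, -2.3, 10.9]
grip_width: 0.0428
finger_force: 21.7
```

Emit:
{"op": "move_arm", "data": {
  "moves": [
    [0,1,1.5,0],
    [0.1,2,1.5,0],
    [0.2,3.2,1.5,0],
    [0.2,3.2,1.5,0]
  ]
}}

```text
clock: 45.42
position: [0.4819, -0.0136, 0.0663]
tool_rot: [-3.141, -0.0, 1.495]
force: [0.1, -1.3, -0.4]
grip_width: 0.0425
finger_force: 20.4
```

Emit:
{"op": "move_arm", "data": {
  "moves": [
    [0,0,-1,0],
    [0,0,-1,0],
    [0,0,-1,0],
    [0,0,20,0],
    [0,0,60,0],
    [-5,-30,90,0],
    [-15,-80,90,0],
    [-33,-130,90,0],
    [-33,-149.5,80,0],
    [-33,-149.5,50,0],
    [-33,-149.5,29,0],
    [-33,-149.5,29,0]
  ],
  "gripper": 0.7
}}

```text
clock: 46.92
position: [0.4486, -0.1624, 0.0942]
tool_rot: [-3.139, -0.001, 1.496]
force: [0.2, -0.0, 1.2]
grip_width: 0.0596
finger_force: 0.0
```

Emit:
{"op": "move_arm", "data": {
  "moves": [
    [0,0,0,0],
    [0,0,0,0],
    [0,0,0,0],
    [0,0,0,0],
    [0,0,0,0],
    [0,0,0,0]
  ],
  "gripper": 0,
  "newtons": 35
}}

```text
clock: 47.68
position: [0.4492, -0.1633, 0.0961]
tool_rot: [3.141, 0.001, 1.495]
force: [-2.1, 1.0, 8.3]
grip_width: 0.0194
finger_force: 33.9
```

```bash
python3 circ.py .4911 -.1656 .042 0.0 .3 12 9; python3 circ.py .4911 -.1656 .042 3.6 .3 12 7.05;python3 - <<'E'
from h import *
s=monitor.observe();print(s["position"],s["force"],s["grip_width"])
b=grab_frame("side")[170:250,325:415]
cv2.imwrite("pics/chk.png",cv2.resize(b,None,fx=5,fy=5,interpolation=cv2.INTER_CUBIC))
E
```

```text
[[2.8, 12.2, 0, 0], [9.1, 23.1, 0, 0], [18.3, 31.6, 0, 0], [29.7, 37.0, 0, 0], [42.1, 38.8, 0, 0], [54.5, 36.9, 0, 0], [65.8, 31.4, 0, 0], [74.9, 22.7, 0, 0], [81.1, 11.8, 0, 0], [83.8, -0.4, 0, 0], [82.7, -12.9, 0, 0], [78.0, -24.6, 0, 0]] end angle 3.5999999999999996 [ 0.52724397 -0.18699191] start [ 0.44922124 -0.16241107]
[[-7.9, -9.7, 0, 0], [-18.4, -16.7, 0, 0], [-30.4, -20.2, 0, 0], [-43.0, -20.0, 0, 0], [-54.9, -16.2, 0, 0], [-65.2, -8.9, 0, 0], [-72.9, 1.0, 0, 0], [-77.2, 12.8, 0, 0], [-78.0, 25.3, 0, 0], [-74.9, 37.5, 0, 0], [-68.5, 48.2, 0, 0], [-64.1, 52.7, 0, 0]] end angle 7.05 [ 0.4631547  -0.13424621] start [ 0.52724397 -0.18699191]
[ 0.4492236  -0.16331954  0.09609908] [-2.09633357  1.01288009  8.29068307] 0.019423541772556688
```

Emit:
{"op": "move_arm", "data": {
  "moves": [
    [2.8,12.2,0,0],
    [9.1,23.1,0,0],
    [18.3,31.6,0,0],
    [29.7,37.0,0,0],
    [42.1,38.8,0,0],
    [54.5,36.9,0,0],
    [65.8,31.4,0,0],
    [74.9,22.7,0,0],
    [81.1,11.8,0,0],
    [83.8,-0.4,0,0],
    [82.7,-12.9,0,0],
    [78.0,-24.6,0,0]
  ]
}}

```text
clock: 49.22
position: [0.5275, -0.1879, 0.0961]
tool_rot: [3.14, -0.0, 1.495]
force: [-3.2, 5.4, 7.5]
grip_width: 0.0198
finger_force: 34.6
```

Emit:
{"op": "move_arm", "data": {
  "moves": [
    [-7.9,-9.7,0,0],
    [-18.4,-16.7,0,0],
    [-30.4,-20.2,0,0],
    [-43.0,-20.0,0,0],
    [-54.9,-16.2,0,0],
    [-65.2,-8.9,0,0],
    [-72.9,1.0,0,0],
    [-77.2,12.8,0,0],
    [-78.0,25.3,0,0]
  ]
}}

```text
clock: 50.35
position: [0.449, -0.163, 0.0961]
tool_rot: [3.14, 0.001, 1.494]
force: [3.6, -3.0, 6.4]
grip_width: 0.0192
finger_force: 34.6
```

Emit:
{"op": "move_arm", "data": {
  "moves": [
    [3.1,12.2,0,0],
    [9.5,22.9,0,0],
    [13.9,27.4,0,0],
    [14.3,27.8,0,0]
  ]
}}

```text
clock: 50.85
position: [0.462, -0.1363, 0.0959]
tool_rot: [-3.139, 0.003, 1.494]
force: [-11.4, -9.1, 20.3]
grip_width: 0.0198
finger_force: 36.3
```

Run:
```python
from h import *
s=monitor.observe();print(s["position"],s["force"],s["grip_width"])
p=s["position"][:2]-np.array([.4911,-.1656]);th=-.076
b=np.array([[np.cos(th),np.sin(th)],[-np.sin(th),np.cos(th)]])@p
print(b,np.arctan2(b[1],-b[0])%(2*np.pi)+2*np.pi)
```

```text
[ 0.46202236 -0.13625694  0.09590631] [-11.44275941  -9.07310881  20.29555452] 0.019777992036347652
[-0.03122163  0.02705059] 6.997126734267243
```

Emit:
{"op": "move_arm", "data": {
  "moves": [
    [1,1,0,0],
    [1,1,0,0]
  ]
}}

```text
clock: 51.1
position: [0.4622, -0.1361, 0.0959]
tool_rot: [-3.138, 0.004, 1.493]
force: [-15.0, -11.4, 23.6]
grip_width: 0.0193
finger_force: 36.4
```

Emit:
{"op": "move_arm", "data": {
  "moves": [
    [0,0,0,0],
    [0,0,0,0],
    [0,0,0,0],
    [0,0,20,0],
    [0,0,60,0],
    [-20,-40,100,0],
    [-50,-100,120,0],
    [-80,-160,120,0],
    [-110,-220,120,0],
    [-140,-280,120,0],
    [-150,-340,120,0],
    [-150,-390,120,0]
  ],
  "gripper": 0.6
}}

```text
clock: 52.6
position: [0.3131, -0.5202, 0.2155]
tool_rot: [-3.141, 0.0, 1.494]
force: [2.4, -0.2, 1.2]
grip_width: 0.0511
finger_force: 0.0
```

Run:
```python
from h import *
s=monitor.observe();print(s["position"],s["force"])
a=grab_frame("top")[190:290,300:480]; b=grab_frame("side")[150:250,310:440]
a=cv2.resize(a,None,fx=4.4,fy=4.4,interpolation=cv2.INTER_CUBIC)
cv2.imwrite("pics/g8.png",a)
cv2.imwrite("pics/g8s.png",cv2.resize(b,None,fx=5.8,fy=5.8,interpolation=cv2.INTER_CUBIC))
```

```text
[ 0.31314134 -0.5202222   0.21548513] [ 2.43833864 -0.2167987   1.17252126]
```

View pics/g8.png

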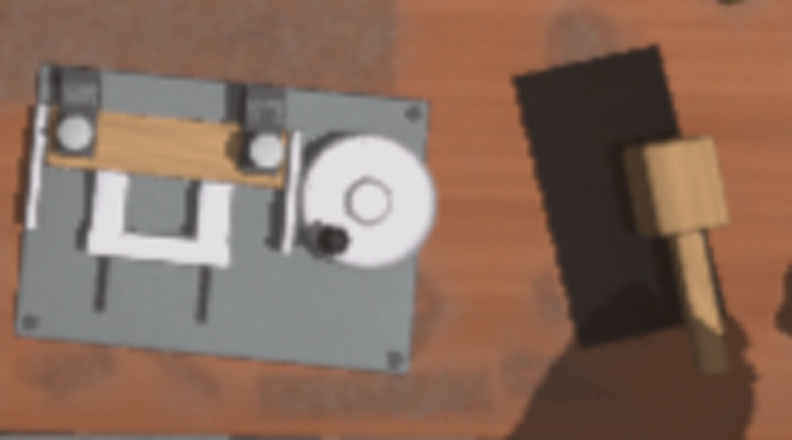

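The pack is pushed under both pins ((75,132) and (267,151)) and the knob is at (335,240). The mallet has been knocked: its head is now at about (684,186) and its handle end at (712,370).

Run:
```python
from h import *
np.set_printoptions(precision=4,suppress=True)
def t(p,z): return ray("top",(p[0]+.5)/4.4+300-.5,(p[1]+.5)/4.4+190-.5,z)[:2]
H=np.array([t(p,.058) for p in ((643,143),(716,137),(727,225),(648,237))]);print(H,H.mean(0))
h=np.array([t(p,.041) for p in ((672,236),(702,232),(698,373),(727,369))]);print(h)
a,b=h[:2].mean(0),h[2:].mean(0);print("handle",a,b,np.linalg.norm(a-b),np.arctan2(*(a-b)[::-1]))
P=np.array([t(p,.004) for p in ((514,77),(658,45),(726,315),(580,348))]);print("pad",P,P.mean(0),np.arctan2(*((P[0]+P[1])-(P[2]+P[3]))[::-1]))
c=H.mean(0);d=(a-b)/np.linalg.norm(a-b);print("head from handle",a+d*.035,"grip",a-d*.03)
```

```text
[[ 0.5375 -0.3749]
 [ 0.543  -0.4304]
 [ 0.4765 -0.4372]
 [ 0.4665 -0.3774]] [ 0.5059 -0.405 ]
[[ 0.4675 -0.4013]
 [ 0.4709 -0.4243]
 [ 0.3644 -0.419 ]
 [ 0.3678 -0.441 ]]
handle [ 0.4692 -0.4128] [ 0.3661 -0.43  ] 0.10451297464621302 0.16504097930613995
pad [[ 0.591  -0.2909]
 [ 0.6185 -0.4059]
 [ 0.4063 -0.4551]
 [ 0.3788 -0.3404]] [ 0.4986 -0.3731] 0.22849521690333355
head from handle [ 0.5037 -0.4071] grip [ 0.4396 -0.4178]
```

Run:
```python
from h import *
for p in ((616/1.25,328/1.25),(648/1.25,328/1.25),(632/1.25,312/1.25)):
  print(ray("top",*p,.097))
```

```text
[ 0.40910298 -0.51022835  0.097     ]
[ 0.41047579 -0.59198878  0.097     ]
[ 0.45045578 -0.55252789  0.097     ]
```

Emit:
{"op": "move_arm", "data": {
  "moves": [
    [0,0,0,-0.17],
    [0,0,0,-0.34],
    [0,0,0,-0.51],
    [0,0,0,-0.68],
    [20,20,0,-0.85],
    [50,45,0,-1.02],
    [80,70,0,-1.19],
    [110,90,-40,-1.339],
    [126.5,103,-80,-1.339],
    [126.5,103,-115,-1.339],
    [126.5,103,-115,-1.339]
  ],
  "gripper": 0.55
}}

```text
clock: 54.08
position: [0.4403, -0.4138, 0.0982]
tool_rot: [-3.138, 0.003, 0.157]
force: [-0.0, 0.4, 0.7]
grip_width: 0.0474
finger_force: 0.0
```

Emit:
{"op": "move_arm", "data": {
  "moves": [
    [0,0,-30,0],
    [0,0,-50,0],
    [0,0,-65,0],
    [0,0,-74,0],
    [0,0,-74,0]
  ]
}}

```text
clock: 54.7
position: [0.441, -0.415, 0.0261]
tool_rot: [-3.141, 0.0, 0.156]
force: [-0.3, -0.1, -0.5]
grip_width: 0.047
finger_force: 0.0
```

Emit:
{"op": "move_arm", "data": {
  "moves": [
    [0,0,0,0],
    [0,0,0,0],
    [0,0,0,0],
    [0,0,0,0],
    [0,0,0,0]
  ],
  "gripper": 0,
  "newtons": 110
}}

```text
clock: 55.32
position: [0.4415, -0.4154, 0.0272]
tool_rot: [3.141, -0.001, 0.156]
force: [-0.6, 0.6, 6.0]
grip_width: 0.0205
finger_force: 105.2
```

Emit:
{"op": "move_arm", "data": {
  "moves": [
    [0,0,10,0],
    [0,0,40,0],
    [0,0,80,0],
    [0,0,120,0],
    [0,0,120,0],
    [0,0,120,0]
  ]
}}

```text
clock: 56.08
position: [0.4408, -0.4149, 0.1462]
tool_rot: [-3.141, 0.0, 0.156]
force: [0.3, 0.1, -2.7]
grip_width: 0.0208
finger_force: 106.0
```

Run:
```python
from h import *
s=monitor.observe();print(s["position"],s["tool_rot"],s["force"],s["moment"],s["grip_width"])
a=grab_frame("top")[190:290,360:480]; b=grab_frame("side")[100:200,330:450]
cv2.imwrite("pics/g9.png",cv2.resize(np.hstack([a,b]),None,fx=3.3,fy=3.3,interpolation=cv2.INTER_CUBIC))
```

```text
[ 0.44075875 -0.41493321  0.14623165] [-3.14145974e+00  3.04595430e-04  1.55684221e-01] [ 0.34408444  0.08219147 -2.6586802 ] [ 0.01338178  0.11820489 -0.03730045] 0.020773227247517585
```

View pics/g9.png

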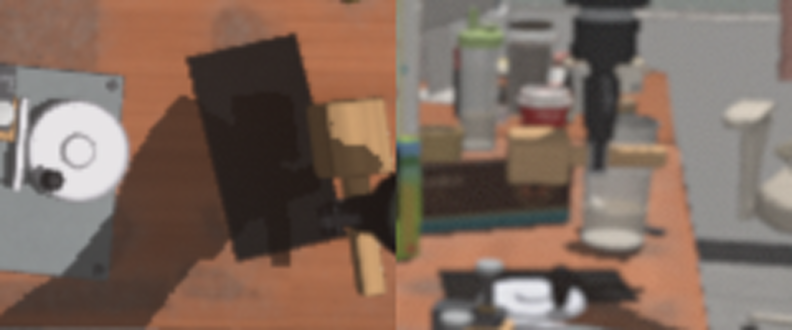

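The mallet is held level by the handle, with the head at (355,135) in the left panel, and its weight reads 2.7 N as expected. I'll go above the right pin.

Emit:
{"op": "move_arm", "data": {
  "moves": [
    [0,30,30,0],
    [0,80,40,-0.05],
    [5,130,40,-0.1],
    [10,180,40,-0.15],
    [15,230,40,-0.2],
    [19,280,40,-0.232],
    [19,320,40,-0.232],
    [19,335,40,-0.232],
    [19,335,40,-0.232],
    [19,335,40,-0.232]
  ]
}}

```text
clock: 57.42
position: [0.4599, -0.0811, 0.186]
tool_rot: [3.141, 0.001, -0.077]
force: [-0.3, -0.2, -2.1]
grip_width: 0.0204
finger_force: 106.4
```

Run:
```python
from h import *
s=monitor.observe();print(s["position"],s["tool_rot"],s["force"],s["grip_width"])
im=grab_frame("side").copy();cv2.imwrite("pics/h1.png",im)
print(pix("side",(.525,-.085,.116)),pix("side",(.5355,.0555,.116)))
# wood-coloured blob of the mallet head near the expected place
hsv=cv2.cvtColor(im,cv2.COLOR_BGR2HSV);m=cv2.inRange(hsv,(10,60,100),(25,200,255))
e=[pix("side",(x,y,z)) for x in(.49,.56) for y in(-.113,-.057) for z in(.159,.215)]
print(np.round(e,0).tolist())
u=[int(min(a[0] for a in e))-12,int(max(a[0] for a in e))+12];v=[int(min(a[1] for a in e))-12,int(max(a[1] for a in e))+12]
sub=m[v[0]:v[1],u[0]:u[1]]
print(u,v);[print(''.join('#' if q else '.' for q in r)) for r in sub]
```

```text
[ 0.45993113 -0.08114737  0.18596763] [ 3.14133089e+00  6.74107875e-04 -7.74930317e-02] [-0.32149531 -0.1885523  -2.06363721] 0.020399129049607133
(np.float64(357.46171221677264), np.float64(180.18016170333152)) (np.float64(347.70588208174667), np.float64(195.44349664769902))
[[370.0, 165.0], [371.0, 147.0], [369.0, 170.0], [370.0, 151.0], [348.0, 163.0], [348.0, 146.0], [345.0, 168.0], [346.0, 150.0]]
[333, 383] [133, 181]
....##########....................................
....########.#...................#................
....###########.................#.................
....#############..............###................
....#############............#.###................
....#############...........######................
....##############.........#######................
....##############.........#######................
....#############..........########...............
.....############..........#.######...............
.....############..........########...............
.....##############.#####.#########...............
.....##################################...........
.....####
[... 1075 characters left out ...]
..................###..............##
##........................................########
##........................###...########..########
##.............####....#.###.#####################
##..######.#.##########.#########################.
##.########.######################################
############################################.###.#
###########.#############.#####################.##
#############################.#.##################
###########################################.######
.###########################.#####################
######################.##.#..#####################
######################.......#####################
###.#################.........#################.##
```

Emit:
{"op": "move_arm", "data": {
  "moves": [
    [0,0,-30,0],
    [0,0,-60,0],
    [0,0,-60,0]
  ]
}}

```text
clock: 57.85
position: [0.4591, -0.0807, 0.125]
tool_rot: [-3.141, 0.003, -0.077]
force: [-0.1, 0.5, -2.1]
grip_width: 0.0207
finger_force: 106.6
```

Emit:
{"op": "move_arm", "data": {
  "moves": [
    [0,0,40,0],
    [0,0,40,0],
    [0,0,-8,0],
    [0,0,-14,0]
  ]
}}

```text
clock: 58.35
position: [0.4594, -0.0803, 0.1112]
tool_rot: [-3.142, 0.002, -0.077]
force: [-1.9, -1.9, 5.4]
grip_width: 0.0204
finger_force: 108.1
```

Emit:
{"op": "move_arm", "data": {
  "moves": [
    [0,0,40,0],
    [0,0,40,0],
    [0,0,-5,0],
    [0,0,-8,0]
  ]
}}

```text
clock: 58.85
position: [0.4598, -0.08, 0.1035]
tool_rot: [-3.141, 0.002, -0.076]
force: [-3.1, -1.4, 10.1]
grip_width: 0.0204
finger_force: 111.3
```

Emit:
{"op": "move_arm", "data": {
  "moves": [
    [0,0,40,0],
    [0,0,40,0],
    [0,0,-4,0],
    [0,0,-5,0]
  ]
}}

```text
clock: 59.35
position: [0.4596, -0.08, 0.0981]
tool_rot: [-3.141, 0.002, -0.076]
force: [0.1, -0.7, 0.0]
grip_width: 0.0207
finger_force: 112.9
```

Emit:
{"op": "move_arm", "data": {
  "moves": [
    [0,0,40,0],
    [0,0,40,0],
    [0,0,-3,0],
    [0,0,-3,0]
  ]
}}

```text
clock: 59.85
position: [0.4586, -0.0798, 0.0947]
tool_rot: [-3.141, 0.004, -0.076]
force: [-0.5, -0.2, -1.4]
grip_width: 0.0205
finger_force: 115.4
```

Emit:
{"op": "move_arm", "data": {
  "moves": [
    [0,0,50,0],
    [0,0,91,0],
    [0,0,91,0],
    [0,0,91,0]
  ]
}}

```text
clock: 60.35
position: [0.4595, -0.0801, 0.1873]
tool_rot: [3.141, 0.001, -0.076]
force: [0.7, -0.7, -2.5]
grip_width: 0.0203
finger_force: 115.2
```

Run:
```python
from h import *
s=monitor.observe();print(s["position"],s["tool_rot"],s["force"],s["moment"])
im=grab_frame("side").copy();cv2.imwrite("pics/h2.png",im)
hsv=cv2.cvtColor(im,cv2.COLOR_BGR2HSV);m=cv2.inRange(hsv,(10,60,100),(25,200,255))
[print(v,''.join('#' if q else '.' for q in m[v,333:383])) for v in range(133,178)]
print("pins home px",pix("side",(.525,-.0845,.084)),pix("side",(.525,-.0845,.116)),pix("side",(.5355,.0555,.084)),pix("side",(.5355,.0555,.116)))
for f in("h1","h2"):
  g=cv2.cvtColor(cv2.imread(f"pics/{f}.png"),cv2.COLOR_BGR2GRAY);print(f);print(g[172:206:1,346:370:2])
```

```text
[ 0.45953477 -0.08012785  0.18729909] [ 3.14148904e+00  7.67153575e-04 -7.63234560e-02] [ 0.73302095 -0.70710773 -2.52703298] [ 0.05270546  0.09697288 -0.00624577]
133 ....###########...................................
134 ....##########.#.................#................
135 ....############...............###................
136 ....#############....##.........##................
137 ....#############..###############................
138 ....##############################................
139 .....#############################................
140 ....################################..............
141 ....###################################...........
142 .....####################################.........
143 .....#####################################........
144 .....#####################################........
145 .....#####################################........
146 .....####################################.........
147 .....###################################..........
148 ......##################################..........
149 ..............##########################..........
1
[... 4585 characters left out ...]
 81  86 100 102 102 169 225 226 217]
 [ 91  74  71  68  75  96  99  87 127 202 224 224]
 [126  84  70  61  61  76  78  68  87 166 201 209]
 [155  95  87  74  60  62  65  59  77 153 174 182]
 [148  99  95  86  63  61  61  58  90 165 176 177]
 [123 102 103  90  67  62  61  60 105 184 187 182]
 [105 104 102  92  74  68  64  66 104 170 158 155]
 [ 89  94  96  91  88  80  77  77  94 135 129 132]
 [ 70  73  81  92  95  93  91  89  91 106 124 132]
 [ 58  59  76  94  96  97  93  93  91  97 124 133]
 [ 59  61  76  93  95  95  93  93  95 103 124 130]
 [ 59  61  78  95  96  93  94  93  98 112 114 119]
 [ 62  61  79  94  95  96  93  92 102 123 112 114]
 [ 61  61  79  95  95  94  93  92 103 125 119 116]]
```

Emit:
{"op": "move_arm", "data": {
  "moves": [
    [18,-1.4,0,0],
    [18,-1.4,-45,0],
    [18,-1.4,-90,0],
    [18,-1.4,-90,0],
    [18,-1.4,-90,0]
  ]
}}

```text
clock: 61.02
position: [0.4782, -0.0813, 0.098]
tool_rot: [-3.141, 0.0, -0.076]
force: [-0.0, 0.4, -1.0]
grip_width: 0.0203
finger_force: 123.2
```

Emit:
{"op": "move_arm", "data": {
  "moves": [
    [0,0,35,0],
    [0,0,35,0],
    [0,0,-4,0],
    [0,0,-4,0],
    [0,0,-4,0]
  ]
}}

```text
clock: 61.65
position: [0.4784, -0.0814, 0.0943]
tool_rot: [3.142, -0.0, -0.076]
force: [-0.7, 0.1, -1.4]
grip_width: 0.0205
finger_force: 123.2
```

Emit:
{"op": "move_arm", "data": {
  "moves": [
    [0,0,35,0],
    [0,0,35,0],
    [0,0,-4,0],
    [0,0,-4,0],
    [0,0,-4,0]
  ]
}}

```text
clock: 62.28
position: [0.4781, -0.0814, 0.0901]
tool_rot: [3.142, 0.0, -0.076]
force: [0.0, 0.7, -1.5]
grip_width: 0.0204
finger_force: 126.5
```

Emit:
{"op": "move_arm", "data": {
  "moves": [
    [0,0,35,0],
    [0,0,35,0],
    [0,0,-3,0],
    [0,0,-3,0],
    [0,0,-3,0]
  ]
}}

```text
clock: 62.9
position: [0.4779, -0.0814, 0.0865]
tool_rot: [-3.142, 0.001, -0.076]
force: [0.1, 0.4, -1.7]
grip_width: 0.0201
finger_force: 126.7
```

Emit:
{"op": "move_arm", "data": {
  "moves": [
    [0,0,50,0],
    [0,0,100,0],
    [0,0,100,0],
    [0,0,100,0]
  ]
}}

```text
clock: 63.4
position: [0.4778, -0.0816, 0.1863]
tool_rot: [3.141, -0.0, -0.077]
force: [-0.4, 0.2, -2.9]
grip_width: 0.0207
finger_force: 126.6
```

Run:
```python
from h import *
s=monitor.observe();print(s["position"],s["tool_rot"],s["force"],s["moment"])
im=grab_frame("side").copy();cv2.imwrite("pics/h3.png",im)
hsv=cv2.cvtColor(im,cv2.COLOR_BGR2HSV);m=cv2.inRange(hsv,(10,60,100),(25,200,255))
[print(v,''.join('#' if q else '.' for q in m[v,323:383])) for v in range(128,172)]
G=[cv2.cvtColor(cv2.imread(f"pics/h{i}.png"),cv2.COLOR_BGR2GRAY) for i in(2,3)]
for g in G: print(g[184:200,352:364:2])
```

```text
[ 0.47778109 -0.08163878  0.18628682] [ 3.14133952e+00 -6.79605178e-05 -7.65484042e-02] [-0.42715879  0.17266705 -2.89929284] [0.00015005 0.13179487 0.02981189]
128 ............................................................
129 .............................####...........................
130 ............................######..........................
131 ................#.#####....#########........................
132 ..............###########..###########......................
133 ..............#########################.....................
134 ..............########.####################.................
135 ..............##############################................
136 ..............###############################...............
137 ..............################################..............
138 ..............################################..............
139 ...............###############################..............
140 ..............################################.............#
141 ..............################################..............
142 ...............##########
[... 2086 characters left out ...]
61  94 126 128 140 209]
 [ 76  88 100 101 106 194]
 [ 81  86 100 102 102 169]
 [ 68  75  96  99  87 127]
 [ 61  61  76  78  68  87]
 [ 74  60  62  65  59  77]
 [ 86  63  61  61  58  90]
 [ 90  67  62  61  60 105]
 [ 92  74  68  64  66 104]
 [ 91  88  80  77  77  94]]
[[ 52  49  47  58  74 101]
 [ 50  50  60 101 144 172]
 [ 52  50 102 168 208 224]
 [ 51  61 155 217 230 231]
 [ 50  85 183 224 227 229]
 [ 51 100 169 188 210 225]
 [ 59  92 123 136 174 219]
 [ 74  90  99 104 129 200]
 [ 79  88 100 102 104 170]
 [ 69  74  95  97  88 130]
 [ 62  61  78  78  72  97]
 [ 75  59  63  64  57  82]
 [ 84  65  60  63  58  89]
 [ 89  66  63  61  60 109]
 [ 92  74  68  66  67 131]
 [ 92  87  82  76  89 157]]
```

Emit:
{"op": "move_arm", "data": {
  "moves": [
    [0,-40,0,0.05],
    [0,-90,0,0.1],
    [3,-140,0,0.15],
    [6,-190,0,0.2],
    [9,-240,0,0.25],
    [11,-280,0,0.305],
    [11,-294,-30,0.305],
    [11,-294,-80,0.305],
    [11,-294,-115,0.305],
    [11,-294,-125,0.305],
    [11,-294,-130,0.305]
  ]
}}

```text
clock: 64.82
position: [0.4892, -0.3753, 0.056]
tool_rot: [-3.141, 0.0, 0.229]
force: [0.3, 0.2, -1.8]
grip_width: 0.0204
finger_force: 126.5
```

Emit:
{"op": "move_arm", "data": {
  "moves": [
    [0,0,-3,0],
    [0,0,-6,0],
    [0,0,-9,0],
    [0,0,-12,0],
    [0,0,-12,0]
  ]
}}

```text
clock: 65.45
position: [0.4894, -0.3756, 0.0446]
tool_rot: [3.141, -0.0, 0.229]
force: [-0.4, 0.2, 3.6]
grip_width: 0.0203
finger_force: 128.2
```

Emit:
{"op": "move_arm", "data": {
  "moves": [
    [0,0,-3,0],
    [0,0,-6,0],
    [0,0,-9,0],
    [0,0,-12,0],
    [0,0,-12,0]
  ]
}}

```text
clock: 66.08
position: [0.4913, -0.3759, 0.0336]
tool_rot: [3.139, -0.004, 0.23]
force: [6.8, -0.7, 9.2]
grip_width: 0.0203
finger_force: 128.2
```

Emit:
{"op": "move_arm", "data": {
  "moves": [
    [0,0,-2,0],
    [0,0,-4,0],
    [0,0,-4,0]
  ]
}}

```text
clock: 66.45
position: [0.4915, -0.3758, 0.0297]
tool_rot: [3.139, -0.004, 0.23]
force: [7.8, 0.4, 10.8]
grip_width: 0.0205
finger_force: 128.0
```

Emit:
{"op": "move_arm", "data": {
  "moves": [
    [0,0,0,0],
    [0,0,0,0],
    [0,0,0,0],
    [0,0,0,0]
  ],
  "gripper": 0.5
}}

```text
clock: 66.95
position: [0.489, -0.3755, 0.0282]
tool_rot: [-3.141, 0.0, 0.229]
force: [-0.2, -0.6, 0.8]
grip_width: 0.0426
finger_force: 0.0
```

Emit:
{"op": "move_arm", "data": {
  "moves": [
    [5,1.2,0,0],
    [10.7,2.5,0,0],
    [10.7,2.5,0,0]
  ]
}}

```text
clock: 67.32
position: [0.5005, -0.3726, 0.0283]
tool_rot: [-3.142, -0.0, 0.229]
force: [-0.8, -0.1, 0.5]
grip_width: 0.0425
finger_force: 0.0
```

Emit:
{"op": "move_arm", "data": {
  "moves": [
    [0,0,0,0],
    [0,0,0,0],
    [0,0,0,0],
    [0,0,0,0],
    [0,0,0,0]
  ],
  "gripper": 0,
  "newtons": 120
}}

```text
clock: 67.95
position: [0.4998, -0.373, 0.0285]
tool_rot: [3.141, -0.0, 0.229]
force: [-1.3, 2.3, 5.9]
grip_width: 0.0202
finger_force: 117.0
```

Emit:
{"op": "move_arm", "data": {
  "moves": [
    [0,0,20,0],
    [0,0,60,0],
    [0,0,110,0],
    [0,0,155,0],
    [0,0,155,0]
  ]
}}

```text
clock: 68.58
position: [0.501, -0.3739, 0.1878]
tool_rot: [3.137, -0.004, 0.228]
force: [1.0, 0.4, -3.9]
grip_width: 0.0201
finger_force: 117.6
```

Emit:
{"op": "move_arm", "data": {
  "moves": [
    [0,40,0,-0.04],
    [0,90,0,-0.08],
    [-1,140,0,-0.12],
    [-2,190,0,-0.16],
    [-3,240,0,-0.2],
    [-5,290,0,-0.25],
    [-7,340,0,-0.305],
    [-8,390,0,-0.305],
    [-8,420,0,-0.305],
    [-8,430,0,-0.305],
    [-8,430,0,-0.305]
  ]
}}

```text
clock: 69.95
position: [0.4916, 0.0568, 0.1831]
tool_rot: [3.141, 0.001, -0.076]
force: [-0.5, -1.3, -1.4]
grip_width: 0.0204
finger_force: 117.7
```

Run:
```python
from h import *
s=monitor.observe();print(s["position"],s["tool_rot"],s["force"],s["grip_width"])
im=grab_frame("side").copy();cv2.imwrite("pics/h4.png",im)
hsv=cv2.cvtColor(im,cv2.COLOR_BGR2HSV);m=cv2.inRange(hsv,(10,60,100),(25,200,255))
P=s["position"];th=s["tool_rot"][2];d=np.array([np.cos(th),np.sin(th),0]);n=np.array([-d[1],d[0],0])
for l in(.019,.089):
  for z in(-.0245,.0315): print(np.round(pix("side",P+d*l+n*.028+[0,0,z]),1))
[print(v,''.join('#' if q else '.' for q in m[v,325:385])) for v in range(145,195)]
g=cv2.cvtColor(im,cv2.COLOR_BGR2GRAY);print(g[188:214,334:362:2])
```

```text
[0.49156036 0.05679049 0.18312856] [ 3.14125445e+00  5.55319873e-04 -7.58016610e-02] [-0.54247766 -1.28570983 -1.40625242] 0.02037340762902578
[355.6 184.2]
[356.4 163. ]
[329.2 181.7]
[329.5 160.9]
145 .............#############..............................####
146 .............##############.#####........................###
147 .............#############.######.......................####
148 .............##########.##.#####..........................##
149 ...........................................................#
150 ..........................................................##
151 ...........................................................#
152 ..........................................................##
153 ............................................................
154 ..........................................................##
155 ...........................................................#
156 .......#################....................................
157 ......##########################..........................##
158 .....############################...................
[... 3183 characters left out ...]
5 130  89  61  62  59  61 139 194 199 195 197 193]
 [135 134 128  88  61  63  61  61 140 195 196 195 194 193]
 [132 132 130  89  61  64  61  63 146 193 197 193 191 191]
 [129 132 131  92  64  67  64  65 154 193 196 193 191 189]
 [113 124 126  90  65  72  70  64 157 195 196 192 193 181]
 [ 81  97 106  84  65  79  71  62 155 193 194 191 190 166]
 [ 59  69  74  64  59  77  71  64 134 168 182 192 190 148]
 [ 55  57  56  57  56  69  76  76  97 118 155 190 185 131]
 [ 59  56  57  59  58  64  80  82  73  83 141 188 177 114]
 [ 62  61  59  59  59  60  73  71  66  77 139 189 163 120]
 [ 63  61  63  60  60  60  61  61  63  71 145 186 160 172]
 [ 63  60  62  61  61  64  59  63  60  70 155 174 175 221]]
```

The head is level and where predicted, over the left pin (pin top near px (347,193), so nearly fully up). Striking in short blows.

Emit:
{"op": "move_arm", "data": {
  "moves": [
    [0,0,-25,0],
    [0,0,-52,0],
    [0,0,-25,0],
    [0,0,-25,0],
    [0,0,-62,0],
    [0,0,-30,0],
    [0,0,-30,0],
    [0,0,-71,0],
    [0,0,-71,0]
  ]
}}

```text
clock: 71.12
position: [0.4908, 0.0563, 0.1105]
tool_rot: [3.141, 0.003, -0.077]
force: [0.3, -0.0, -0.8]
grip_width: 0.02
finger_force: 118.6
```

Emit:
{"op": "move_arm", "data": {
  "moves": [
    [0,0,30,0],
    [0,0,30,0],
    [0,0,-4,0],
    [0,0,-4,0],
    [0,0,-4,0]
  ]
}}

```text
clock: 71.75
position: [0.4916, 0.0569, 0.1084]
tool_rot: [3.141, 0.001, -0.076]
force: [0.0, -0.3, -2.5]
grip_width: 0.0203
finger_force: 120.5
```

Emit:
{"op": "move_arm", "data": {
  "moves": [
    [0,0,30,0],
    [0,0,30,0],
    [0,0,-2,0],
    [0,0,-2,0],
    [0,0,-2,0]
  ]
}}

```text
clock: 72.38
position: [0.4915, 0.057, 0.1061]
tool_rot: [3.141, 0.001, -0.076]
force: [0.2, 0.1, -2.1]
grip_width: 0.0199
finger_force: 122.5
```

Emit:
{"op": "move_arm", "data": {
  "moves": [
    [0,0,30,0],
    [0,0,30,0],
    [0,0,-4,0],
    [0,0,-4,0],
    [0,0,40,0],
    [0,0,77,0],
    [0,0,77,0],
    [0,0,77,0]
  ]
}}

```text
clock: 73.38
position: [0.4913, 0.0568, 0.1825]
tool_rot: [3.141, 0.001, -0.076]
force: [-1.6, -0.0, -2.7]
grip_width: 0.0204
finger_force: 128.9
```

```bash
cat > pin.py <<'E'
from h import *
import sys
s=monitor.observe();print(s["position"],s["force"],s["clock"])
im=grab_frame("side").copy();cv2.imwrite("pics/%s.png"%sys.argv[1],im)
hsv=cv2.cvtColor(im,cv2.COLOR_BGR2HSV);m=cv2.inRange(hsv,(10,60,100),(25,200,255))
[print(v,''.join('#' if q else '.' for q in m[v,325:385])) for v in range(152,186)]
g=cv2.cvtColor(im,cv2.COLOR_BGR2GRAY);print(g[192:214,334:362:2]); print(g[184:200,352:364:2])
E
python3 pin.py h5
```

```text
[0.49133471 0.05676275 0.18246867] [-1.62418987 -0.02702666 -2.66077021] 73.375
152 .......##################..................................#
153 ......#######################..............................#
154 ......###########################..........................#
155 .....#############################..........................
156 ......############################........................##
157 ......############################........................##
158 .....############################..........................#
159 .....############################..........................#
160 .....############################..........................#
161 .....############################..........................#
162 ....#############################........................###
163 ....#############################........................###
164 ....#############################.........................##
165 ....################################........................
166 ....################################.....................###
167 ...#################################.....
[... 2221 characters left out ...]
2 107  98 110 154 191 184 131]
 [ 57  58  57  58  59  70  90  94  84  85 140 189 177 116]
 [ 61  62  61  57  57  58  72  76  64  74 141 189 162 122]
 [ 64  61  62  59  61  63  62  63  58  67 145 187 160 170]
 [ 63  62  63  63  63  64  62  61  60  67 156 174 176 221]]
[[ 52  50  50  58  76 101]
 [ 53  51  61 102 146 171]
 [ 52  53 103 170 209 225]
 [ 52  64 154 218 232 233]
 [ 53  91 186 227 226 229]
 [ 58 127 192 207 213 227]
 [ 69 141 182 186 188 221]
 [ 78 121 155 163 156 201]
 [ 90  96 119 127 120 172]
 [ 96  82  94  99  93 131]
 [ 89  74  77  86  82 100]
 [ 71  68  67  77  81  89]
 [ 62  63  63  69  68  95]
 [ 62  62  61  62  58 109]
 [ 84  74  67  63  66 132]
 [130 103  95  90  97 162]]
```

Emit:
{"op": "move_arm", "data": {
  "moves": [
    [0,0,-45,0],
    [0,0,-84,0],
    [0,0,-84,0],
    [0,0,-50,0],
    [0,0,-50,0],
    [0,0,-88,0],
    [0,0,-88,0],
    [0,0,-40,0],
    [0,0,0,0],
    [0,0,0,0],
    [0,0,0,0]
  ]
}}

```text
clock: 74.8
position: [0.4914, 0.0569, 0.1832]
tool_rot: [3.141, 0.0, -0.076]
force: [0.5, -0.6, -3.8]
grip_width: 0.0202
finger_force: 144.6
```

```bash
python3 pin.py h6 | head -60 | grep -v '#'
python3 - <<'E'
from h import *
I={i:cv2.cvtColor(cv2.imread(f"pics/h{i}.png"),cv2.COLOR_BGR2GRAY) for i in range(1,7)}
up=lambda a:cv2.resize(a,None,fx=10,fy=10,interpolation=cv2.INTER_CUBIC)
def shift(a,b,x0,y0,x1,y1,r):
    T=up(I[a][y0:y1,x0:x1]);S=up(I[b][y0-3:y1+r,x0-2:x1+2])
    q=cv2.matchTemplate(S,T,cv2.TM_CCOEFF_NORMED);_,v,_,l=cv2.minMaxLoc(q);return l[1]/10-3,l[0]/10-2,round(v,3)
print("left 4->5",shift(4,5,341,192,354,201,16),"5->6",shift(5,6,341,203,354,212,4))
print("right 1->2",shift(1,2,353,179,360,185,16),"2->3",shift(2,3,353,189,361,196,4))
E
```

```text
[0.49143389 0.05685894 0.18315647] [ 0.48675543 -0.62064677 -3.75440992] 74.8
[[142 141 141 132 109  99  96  98  93  93  94 121 126 119]
 [142 141 141 122  91  96  96  98  99  95  81  93  99  91]
 [141 141 141 111  71  78  85  90  90  88  75  77  86  82]
 [142 141 144 108  62  64  71  72  72  74  66  69  79  82]
 [141 139 143 106  60  63  63  62  61  62  63  64  69  70]
 [140 142 143 109  60  63  62  62  61  62  63  63  62  59]
 [141 143 143 108  64  63  63  59  78  84  70  70  64  68]
 [141 143 144 106  63  63  61  71 119 129 103  92  88  98]
 [137 139 141 102  61  62  61  93 159 174 149 142 139 145]
 [133 135 134  94  60  62  64 121 181 196 190 184 182 183]
 [135 135 129  90  61  63  75 154 191 196 199 196 193 193]
 [134 134 128  87  61  64  94 176 194 195 196 194 193 191]
 [133 131 128  91  62  68 123 185 191 193 194 194 191 191]
 [128 130 128  90  61  78 131 169 167 185 195 191 191 188]
 [120 124 125  93  70  87 109 123 120 163 195 192 191 179]
 [105 108 113  93  83  94  99 101  96 147 194 191 192 165]
 [ 91  89  92  86  82  96 104 107 100 135 180 190 189 149]
 [ 69  66  68  69  70  87 103 107  99 108 155 190 186 130]
 [ 60  59  57  57  57  70  91  93  84  81 140 189 176 115]
 [ 62  62  61  60  58  62  71  73  63  61 140 189 163 122]
 [ 62  63  62  60  62  59  62  63  56  58 144 186 160 171]
 [ 62  62  63  62  62  64  62  64  60  62 156 174 174 222]]
[[ 51  51  49  58  78 102]
 [ 52  53  61 102 143 171]
 [ 54  51 102 171 210 226]
left 4->5 (0.3999999999999999, 0.0, 0.755) 5->6 (0.20000000000000018, -0.10000000000000009, 0.976)
right 1->2 (-1.1, 2.0, 0.87) 2->3 (0.10000000000000009, -0.10000000000000009, 0.984)
```

Emit:
{"op": "move_arm", "data": {
  "moves": [
    [-4,-50,0,0],
    [-8,-105,0,0],
    [-10.4,-140,0,0],
    [-10.4,-140,0,0],
    [-10.4,-140,-45,0],
    [-10.4,-140,-86,0],
    [-10.4,-140,-86,0],
    [-10.4,-140,-50,0],
    [-10.4,-140,-50,0],
    [-10.4,-140,-90,0],
    [-10.4,-140,-90,0]
  ]
}}

```text
clock: 76.22
position: [0.481, -0.0824, 0.0926]
tool_rot: [-3.141, 0.002, -0.075]
force: [-0.7, 0.6, -1.0]
grip_width: 0.0204
finger_force: 144.7
```

Emit:
{"op": "move_arm", "data": {
  "moves": [
    [0,0,40,0],
    [0,0,90,0],
    [0,0,90,0],
    [0,0,90,0]
  ]
}}

```text
clock: 76.72
position: [0.481, -0.0829, 0.1835]
tool_rot: [3.141, 0.0, -0.076]
force: [0.4, 1.1, -2.4]
grip_width: 0.0203
finger_force: 144.8
```

```bash
python3 pin.py h7 | grep '#'
python3 - <<'E'
from h import *
for i in (1,2,3,7): print(cv2.cvtColor(cv2.imread(f"pics/h{i}.png"),cv2.COLOR_BGR2GRAY)[188:198,352:364:2])
E
```

```text
152 .................###########################..............##
153 ..................###########################.............##
154 ....................#########################...............
155 ......................#######################........##..#.#
156 ........................#####################........#######
157 ..........................#############..####........#######
158 ........#...................###########....#.........#######
159 ........#.....................########...............#######
160 ........##......................#####................#######
161 ........##........................##.................#######
162 ........##...........................................#######
163 ........##...........................................#######
164 ........##.............................................#####
165 .......###...............................................###
166 ........##...............................................###
167 ........##..............................................####
168 ........##............................................##
[... 1493 characters left out ...]
1  86 100 102 102 169]
 [ 68  75  96  99  87 127]
 [ 61  61  76  78  68  87]
 [ 74  60  62  65  59  77]
 [ 86  63  61  61  58  90]
 [ 90  67  62  61  60 105]]
[[ 50  85 183 224 227 229]
 [ 51 100 169 188 210 225]
 [ 59  92 123 136 174 219]
 [ 74  90  99 104 129 200]
 [ 79  88 100 102 104 170]
 [ 69  74  95  97  88 130]
 [ 62  61  78  78  72  97]
 [ 75  59  63  64  57  82]
 [ 84  65  60  63  58  89]
 [ 89  66  63  61  60 109]]
[[ 53  73 178 225 227 229]
 [ 54  80 161 187 197 226]
 [ 60  84 118 126 144 216]
 [ 76  90  99 100 109 196]
 [ 81  87 100 103 101 170]
 [ 67  73  91  96  86 129]
 [ 55  59  78  80  67  93]
 [ 61  60  63  63  58  80]
 [ 62  62  63  61  58  90]
 [ 64  62  62  62  60 108]]
```

The right pin's image is unchanged by the extra blows, so both pins are on their stops. I'll lay the mallet back on its pad.

Emit:
{"op": "move_arm", "data": {
  "moves": [
    [0,-40,0,0.05],
    [0,-90,0,0.1],
    [5,-140,0,0.15],
    [10,-190,0,0.2],
    [15,-240,0,0.25],
    [18.8,-280,0,0.305],
    [18.8,-290,-30,0.305],
    [18.8,-290,-80,0.305],
    [18.8,-290,-115,0.305],
    [18.8,-290,-125,0.305],
    [18.8,-290,-128,0.305]
  ]
}}

```text
clock: 78.15
position: [0.5002, -0.3727, 0.0551]
tool_rot: [-3.141, 0.0, 0.229]
force: [0.6, 0.3, -1.5]
grip_width: 0.0207
finger_force: 144.8
```

Emit:
{"op": "move_arm", "data": {
  "moves": [
    [0,0,-3,0],
    [0,0,-6,0],
    [0,0,-9,0],
    [0,0,-12,0],
    [0,0,-15,0],
    [0,0,-18,0],
    [0,0,-18,0]
  ]
}}

```text
clock: 79.03
position: [0.501, -0.373, 0.0382]
tool_rot: [3.141, -0.001, 0.229]
force: [-0.6, 2.5, 16.3]
grip_width: 0.0204
finger_force: 147.3
```

Emit:
{"op": "move_arm", "data": {
  "moves": [
    [0,0,-3,0],
    [0,0,-6,0],
    [0,0,-8.5,0],
    [0,0,-8.5,0]
  ]
}}

```text
clock: 79.53
position: [0.5025, -0.3729, 0.0303]
tool_rot: [3.14, -0.004, 0.23]
force: [6.6, 3.3, 17.4]
grip_width: 0.0202
finger_force: 146.4
```

Emit:
{"op": "move_arm", "data": {
  "moves": [
    [0,0,-1.5,0],
    [0,0,-1.5,0]
  ]
}}

```text
clock: 79.78
position: [0.5022, -0.373, 0.0284]
tool_rot: [3.14, -0.003, 0.23]
force: [6.8, 1.6, 9.9]
grip_width: 0.0203
finger_force: 144.7
```

Emit:
{"op": "move_arm", "data": {
  "moves": [
    [0,0,0,0],
    [0,0,0,0],
    [0,0,0,0],
    [0,0,0,0],
    [0,0,20,0],
    [0,0,60,0],
    [0,0,110,0],
    [0,0,170,0]
  ],
  "gripper": 0.5
}}

```text
clock: 80.78
position: [0.4998, -0.3726, 0.1999]
tool_rot: [-3.141, 0.0, 0.229]
force: [0.2, -1.1, 0.4]
grip_width: 0.0431
finger_force: 0.0
```

Emit:
{"op": "move_arm", "data": {
  "moves": [
    [-40,-40,20,0],
    [-80,-80,20,0],
    [-120,-120,20,0],
    [-160,-160,20,0],
    [-190,-190,20,0],
    [-200,-210,20,0]
  ]
}}

```text
clock: 81.53
position: [0.2975, -0.5846, 0.2188]
tool_rot: [3.141, 0.001, 0.226]
force: [0.8, -0.4, -0.5]
grip_width: 0.0427
finger_force: 0.0
```

Run:
```python
from h import *
np.set_printoptions(precision=4,suppress=True)
s=monitor.observe();print(s["position"],s["clock"])
im=grab_frame("top");cv2.imwrite("pics/e.png",im)
hsv=cv2.cvtColor(im,cv2.COLOR_BGR2HSV)
c=[pix("top",(x,y,.05)) for x,y in((.37,-.30),(.63,-.46))]
x0,y0,x1,y1=int(min(c[0][0],c[1][0])),int(min(c[0][1],c[1][1])),int(max(c[0][0],c[1][0])),int(max(c[0][1],c[1][1]))
v=hsv[y0:y1,x0:x1];print(x0,y0)
for r in v[::2]: print(''.join('m' if (12<=p[0]<=25 and p[2]>120) else ('.' if p[2]<70 else 'd') for p in r))
# wheel knob
g=im[225:262,360:400,2]; b=(g<60).astype(np.uint8); ys,xs=np.where(b); 
n,l,st,ce=cv2.connectedComponentsWithStats(b)
o=np.array([.5022,-.0111]);th=-.076;R=np.array([[np.cos(th),-np.sin(th)],[np.sin(th),np.cos(th)]])
for i in range(1,n):
  if st[i,4]>5: print(st[i],R.T@(ray("top",ce[i][0]+360,ce[i][1]+225,.103)[:2]-o)*1000)
```

```text
[ 0.2975 -0.5846  0.2188] 81.525
423 195
dddddddddddddddddddddddddddddddddddddddddddddd
dddddddddddddddddddddddddddddddddddddddddddddd
dddddddddddddddddddddddddddddddddddddddddddddd
ddddddddddddddddddddddd...dddddddddddddddddddd
dddddddddddd...dddddmmd....ddddddddddddddddddd
ddd....ddddmmmmmmmmmmmmd...ddddddddddddddddddd
.....ddmmmmmmmmmmmmmmmmd....dddddddddddddddddd
....ddddmmmmmmmmmmmmmmmmd...dddddddddddddddddd
....ddddmmmmmmmmmmmmmmmmm....ddddddddddddddddd
.....ddddmmmmmmmmmmmmmmmmd...ddddddddddddddddd
.....ddddmmmmmmmmmmmmmmmmm....dddddddddddddddd
......ddddmmmmmmmmmmmmmmmmd....ddddddddddddddd
......ddddmmmmmmmmmmmmmmmmm....ddddddddddddddd
.......ddddmmmmmmmmmmmmmmmmd....dddddddddddddd
.......ddddmmmmmmmmmmmmmdd......dddddddddddddd
........ddddmmmmmmmmmd..........dddddddddddddd
..............ddmmmmmmd..........ddddddddddddd
...............dmmmmmmd...........dddddddddddd
...............ddmmmmmmd..........dddddddddddd
d...............dmmmmmmd...........ddddddddddd
d...............ddmmmmmmd..........ddddddddddd
d................dmmmmmmd...........dddddddddd
dd................dmmmmmmd..........dddddddddd
dd................dmmmmmmd...........ddddddddd
ddd...............ddmmmmmmd..........ddddddddd
dddd...............dmmmmmmm...........dddddddd
dddd................dmmmmmmd..........dddddddd
dddd................dmmmmmmm...........ddddddd
ddddd................dmmmmmmd..........ddddddd
ddddd................dmmmmmmm...........dddddd
dddddd................dmmmmmmd..........dddddd
ddddddd.................dd...............ddddd
ddddddd...................................dddd
ddddddd....................................ddd
dddddddd.............................ddddddddd
dddddddd................dddddddddddddddddddddd
ddddddddd.....dddddddddddddddddddddddddddddddd
dddddddddddddddddddddddddddddddddddddddddddddd
dddddddddddddddddddddddddddddddddddddddddddddd
[13 17  3  5 10] [ -33.061  -119.9408]
```

Run:
```python
from h import *
a=cv2.resize(cv2.imread("pics/g8.png"),(180,100),interpolation=cv2.INTER_AREA);b=cv2.imread("pics/e.png")[190:290,300:480]
d=cv2.absdiff(a,b).max(2)
print("wheel/knob diff",d[25:65,65:100].max(),"jaw",d[35:65,15:55].max(),"pins/pack",d[15:45,5:65].max())
k=lambda i:cv2.cvtColor(i,cv2.COLOR_BGR2GRAY)
T=k(a)[48:62,68:82];q=cv2.matchTemplate(k(b)[43:67,63:87],T,cv2.TM_CCOEFF_NORMED);print(cv2.minMaxLoc(q),"expect (5,5)")
```

```text
wheel/knob diff 14 jaw 70 pins/pack 89
(-0.3670825958251953, 0.9991878867149353, (0, 10), (5, 5)) expect (5,5)
```

Run:
```python
from h import *
a=cv2.resize(cv2.imread("pics/g8.png"),(180,100),interpolation=cv2.INTER_AREA);b=cv2.imread("pics/e.png")[190:290,300:480]
d=cv2.absdiff(a,b).max(2)
for r in range(12,66): print(r,''.join('#' if x>35 else '.' for x in d[r,0:100]))
```

```text
12 ....................................................................................................
13 ....................................................................................................
14 ....................................................................................................
15 ....................................................................................................
16 ....................................................................................................
17 ....................................................................................................
18 ....................................................................................................
19 ....................................................................................................
20 ....................................................................................................
21 ....................................................................................................
22 .........................................................
[... 3815 characters left out ...]
............................................................................
60 ....................................................................................................
61 ....................................................................................................
62 ....................................................................................................
63 ....................................................................................................
64 ....................................................................................................
65 ....................................................................................................
```

Only the pin heads changed, so I'm handing in.

```bash
python3 -c "
from workcell import bot
print(bot.job_done())"
```

```text
the job is handed in; nothing more can be done
None
```

I handed the job in at about 82 s: all five strips are bound in the bed, the wheel is wound to its clockwise stop, both pins read as fully home in the camera images, and the mallet is back on its pad; the mug and jar were not touched.

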